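# Poke a sunken vial up out of the slanted flight rack and stand it in the returns tray

## Robot

A 6-joint arm with a two-finger parallel gripper is mounted at the origin on the work surface. World frame = base frame: x ahead of the robot, y to its left, z up, the work surface at z = 0. Lengths are in mm, angles in rad, forces in N, time in s.
With the tool pointing down it reaches from about 425 to 950 mm from the base axis. Payload 3.5 kg.
Tool frame: the origin (TCP) lies on the centre line of the jaws, within the pads' length; the fingertips stand 14 mm ahead of it and the grasp point (between the pads) lies 5 mm behind it; z points along the fingers, y is the direction in which the jaws open and shut (so a half turn about z gives the same grasp; the last joint's range is limited). The gripper opens to 85 mm and grips with 20 to 120 N. Pads are 22 mm wide; open, the fingers measure 114 mm over their backs; the gripper's body (76 mm by 85 mm) begins 54 mm behind the grasp point. The pads swing forward as they close: fully open they stand 13 mm farther back than shut.
Start: joints at [-1.437, 0.286, 1.577, -0, 1.279, -0.15], TCP at [189.028, -647.977, 245.325] pointing down, gripper open.
Joint ranges: [-2.77, 2.77], [-0.9, 2.22], [0.21, 2.48], [-1.53, 4.67], [0.24, 2.81], [-2.84, 2.84]. Speed limits (rad/s): [2.79, 2.79, 3.14, 3.14, 3.14, 3.14].

## Interface

Orientations are given as a 3x3 rotation matrix whose columns are the frame's x, y, z axes.
In Python, from station import bot, vision, regions_of, spot_point gives the robot as it stands.
- The arm moves only by the tool step_arm, never from a script. Its argument "series" is a list of rows, each a list of 2 entries, a list of its own where there are three numbers: the shift along the world's x, y, z in m, then the turn about the world's z in rad. In form: [[[tx, ty, tz], roll], ...]. A call has 1 to 12 rows; each row is the pose to reach, as a shift and turn from the pose commanded when the call began; what a row does not reach only later rows make up. A row lasts 1/8 s, in which the tool goes at most 62.5 mm and 10.7 degrees, less where a joint would pass 70% of its speed; a pose out of reach is approached as far as the arm can. A call with a gripper value outside its range is refused whole. "claw" is the finger opening in m, from 0 to 0.0854, set as the call begins (left out, the last holds). The fingers move at their own pace and stop on an object; the grip force is fixed at half the most. Time passes only in rows, so rows that repeat a pose let the fingers close. It gives the time, the measured TCP pose, the force and the opening at its end, in the units of the state.
- bot.state(): the state, without advancing time (a new reading comes with each control period).
- vision.get_image(name): name is "scene" or "side" or "wrist"; returns a dict with "color" (420x560x3 uint8, blue, green, red), "mtx" (3x3 intrinsics, pixels), "cam_to_world" (4x4, takes a point from camera to world coordinates); the wrist camera has in their place "hand_eye" (4x4, takes a point from camera to tool coordinates, whose origin is the TCP and whose axes are the flange's). Camera axes: x right, y down, z forward; pixel columns grow to the right and rows downward; lengths in mm; the calibration is good to about 2 mm. A picture is of the moment at which its call begins: read the wrist's pose just before it. There is no depth.
- bot.job_done(): hands the job in, once; it reports no verdict.
Trained networks look in a picture, given as the dict that the camera call returned (one of the last four; its "shot" number tells which), for a name from the list of things; names that differ only in an ending like _2 or _b are one class to them, and where a whole thing is asked for, a point or a joint stands for the part that bears it (a point fixed in the world has none). Each returns a list of dicts, best first, with "conf" (0 to 1); they miss things now and then, are a little off and sometimes report something else, mostly with a low value. They report only what shows in the picture. A call takes as long as a camera call. They do not tell look-alikes from the thing itself.
- regions_of(name, picture): "mask" (420x560 bool, what is visible of it).
- spot_point(name, picture): "position" ([x, y, z] in mm, in world coordinates, good to about 4 mm: a listed point, or the origin of a listed thing).
The state is a dict: "time_s": time; "joint_positions": joint angles; "qd": joint speeds; "joint_efforts": joint torques, N m; "tool_pos": TCP position; "tcp_rot": TCP orientation; "ft_force": force on the tool from outside, world axes, zero at the start; "torque": the same for the moment, N m; "width": finger opening in mm.
Only numpy, scipy, OpenCV 4.12 (cv2) and the standard library are available. Lean on these libraries where they do the work, as an engineer would, in place of code of your own. Each camera call takes 0.05 s, during which the arm holds its last target.

## Task

A short vial has been put into one of the deep pockets of the slanted vial rack and sits sunk below its face, where it cannot be gripped: take the cranked push-out rod from its rest and poke that vial up from below through the access hole under its pocket, until about half of it stands clear of the face. Lay the rod back on its rest, then draw the raised vial out and stand it upright in the shallow steel tray; set it down, do not let it drop. Leave the two tall vials, the canister and the otoscope as they are.

Things in the scene. Friction and masses are not known exactly. Their poses are not given: they have to be found in the camera images.
- block: White block of the vial rack, 56 (x) by 240 (y) by 64 mm (z), fixed. Origin: centre of its underside, 160 mm above the counter. z is the direction of the pocket axes: up out of the pockets, leaning 35 degrees from vertical away from the robot; y is level, along the row. So its underside faces down and back to the robot, and the space under it is open on the robot's side.
- face_mid (a point): Centre of the block's top face (block axes; z = 64 mm from the underside). Three round pockets open in this face, centred at y = -60, 0 and +60 mm: bore 31.5 mm, 58 mm deep. A spring ball in each pocket's wall, 11 mm under the face, presses on the vial: it takes a few N to push a vial along, and it stays at any height while 15 mm or more of it are still in the pocket.
- access_hole_mid (a point): Centre of the middle access hole at the block's underside (block axes). Each pocket has one on its axis (y = -60, 0, +60 mm): a 20 mm round hole through the 6 mm floor.
- rack: The rack's stand, fixed; origin on the counter straight below the block's underside centre, z up, x level and away from the robot. Steel end plates 4 mm thick and 60 mm wide at y = -122 and +122 mm reach from the counter along the block to 8 mm above its face; a tie bar 20 mm high lies on the counter at x = 20 to 32 mm.
- short_vial_mid (a point): The sunken vial: amber glass with a plain paper label and crimped aluminium cap, 30 mm diameter, 55 mm tall, 45 g. The point is its centre, half-way up; z is its axis, pointing to the cap. Straight body 38 mm high, shoulder, 17.6 mm neck, cap 20 mm wide and 8 mm high, flat base. At the start it stands on the floor of any of the three pockets, cap 3 mm below the face.
- tall_vial_a_mid (a point): A tall vial of the same kind: 30 mm diameter, 75 mm tall; the point is half-way up, z is its axis. It stands in another pocket, cap and neck 17 mm above the face. To be left alone.
- tall_vial_b_mid (a point): The other tall vial, the same as the first, in the third pocket. To be left alone.
- rod_grip (a point): The push-out rod, 80 g, loose, lying on its rest: a square wooden handle 16 by 16 mm and 100 mm long, and from its front end a cranked steel shank 8 mm in diameter with a round rubber tip. The point is the centre of the handle; x runs along the handle to the shank, y across, z up as it lies. The shank starts at x = 40 mm and rises 20 degrees (towards z) over 80 mm.
- rod_tip (a point): The centre of the rod's rubber tip, a ball of 10 mm diameter, at x = 115, y = 0, z = 27 mm from the handle's centre in the rod's axes.
- rest_seat (a point): Where the handle's centre lies when the rod is on its rest, 40 mm above the counter; x is the rod's direction, y across, z up. The rest is fixed: a 6 mm base plate and two flared notches 8 mm thick, 40 mm before and behind this point, floor at 32 mm, top at 47 mm, 19 mm wide at the bottom and 27 mm at the top. Between them the handle is free on both sides.
- tray: The shallow stainless returns tray, fixed, 160 (its x) by 130 mm (its y), rim 16 mm high, walls and floor 2 mm; origin at the centre of its underside, on the counter. It is empty.
- canister_mid (a point): The squat steel screw-top canister of tongue depressors, 104 mm diameter, 91 mm tall; the point is on its axis, 45 mm above the counter. To be left alone.
- otoscope_mid (a point): The black steel otoscope lying on the counter, about 160 mm long (x: from -60 mm at the handle's end to +98 mm at the head), 36 mm high, with a cone 44 mm to its +y side at the head; the point is in the handle, 16 mm above the counter. To be left alone.
Mind the look-alikes: they are no part of the job. Leave any orange look-alike of the part that bears rest_seat alone.

How it is judged (in metres and radians):
On the way, in this order (a step that is already met when the one before it is completed fails the run):
1. the push-out rod is lifted off its rest in the gripper (height (world z) of rod_grip above 0.06 m and contact force between the fingers and rod above 0.5 N), for 0.2 s.
2. with the rod's tip in the access hole and against its base, the short vial is pushed at least 20 mm above the face (its centre at least 56.5 mm from the underside along the pocket axis) (z of short_vial_mid in the frame of block above 0.0565 m and z of rod_tip in the frame of block above 0.01 m and contact force between rod and short_vial above 0.1 N), for 0.1 s.
3. the short vial is drawn out of its pocket by the gripper (z of short_vial_mid in the frame of block above 0.0925 m and contact force between the fingers and short_vial above 0.5 N), for 0.1 s.
At the end, for the whole second after the job is handed in: The short vial stands upright (within 0.1 rad) and still on the floor of the steel tray, its centre at least 15 mm inside the rim, and the rod lies at rest in its rest: handle centre within 20 mm of the seat point, along the rest within 0.15 rad and right side up within 0.15 rad (x of short_vial_mid in the frame of tray between -0.063 and 0.063 m and y of short_vial_mid in the frame of tray between -0.048 and 0.048 m and z of short_vial_mid in the frame of tray between 0.024 and 0.035 m and angle between short_vial_mid's own z axis and vertical below 0.1 rad and linear speed of each of short_vial, rod below 0.02 m/s and distance between rod_grip and rest_seat below 0.02 m and angle between the x axis of rod_grip and the x axis of rest_seat, either way round below 0.15 rad and angle between rod_grip's own z axis and vertical below 0.15 rad); the robot touches nothing.
It fails at once if a tall vial is moved by more than 8 mm (distance of any of tall_vial_a_mid, tall_vial_b_mid from where it was at the start of the episode above 0.008 m).
It fails at once if the canister or the otoscope is moved by more than 15 mm (distance of any of canister_mid, otoscope_mid from where it was at the start of the episode above 0.015 m).
It fails at once if the short vial falls to the counter or topples (its centre below 22 mm) (height (world z) of short_vial_mid below 0.022 m).
It fails at once if the short vial is dropped or thrown: it moves faster than 0.6 m/s while the fingers do not hold it (linear speed of short_vial above 0.6 m/s and contact force between the fingers and short_vial below 0.05 N).
It also fails if it takes over 72 s, if anything falls off the work surface, if the arm or the gripper's body presses on something with over 40 N, if the wrist force passes 120 N, or if a joint passes its speed limit or range.

## Working session

There is one attempt and no reset: what is moved stays moved. The work goes in short steps, Python scripts to look and compute and a tool call to move; the robot and the scene stay as the last step left them, time stands still between calls to the robot, and variables do not carry over. Pictures are saved under pics/ and viewed, and the job is handed in when it is done.

Besides the shell and the picture viewer there is one more tool, called after "Emit:" as name(argument=value, ...), one argument or row to a line, values as JSON. step_arm: Moves the arm, as the interface text tells. Its arguments: {"type":"object","properties":{"series":{"type":"array"},"claw":{"type":"number"}},"required":["series"]}

```bash
ls; mkdir -p pics; python3 - <<'E'
from station import bot, vision, regions_of, spot_point
import cv2
s=bot.state(); print(s)
for n in ["scene","side","wrist"]:
    p=vision.get_image(n); cv2.imwrite(f"pics/{n}0.png",p["color"])
    print(n,p["mtx"].tolist(),p.get("cam_to_world",p.get("hand_eye")).tolist() if hasattr(p.get("cam_to_world",p.get("hand_eye")),'tolist') else p.get("cam_to_world"))
    for k in ["block","face_mid","access_hole_mid","rack","short_vial_mid","tall_vial_a_mid","rod_grip","rod_tip","rest_seat","tray","canister_mid","otoscope_mid"]:
        print(k,[([round(float(v),1) for v in r["position"]],round(float(r["conf"]),2)) for r in spot_point(k,p)])
E
```

```text
pics
{'time_s': 0.0, 'joint_positions': array([-1.43701238e+00,  2.87183608e-01,  1.57817821e+00,  6.14365356e-06,
        1.27859337e+00, -1.50000986e-01]), 'qd': array([ 0.00086702, -0.00147962,  0.00020576,  0.00060066, -0.00017607,
       -0.00179442]), 'joint_efforts': array([-6.21084509e-04, -4.05981159e+01, -2.92626840e+01, -1.62815945e-04,
        5.70753735e-03,  5.33533964e-06]), 'tool_pos': array([ 188.9391164 , -647.36871831,  243.93451989]), 'tcp_rot': array([[ 9.60003121e-01,  2.79989127e-01, -3.09295431e-04],
       [ 2.79989068e-01, -9.60000331e-01,  2.34220006e-03],
       [ 3.58866833e-04, -2.33511871e-03, -9.99997209e-01]]), 'ft_force': array([ 0.12177415,  0.46229414, -0.03218281]), 'torque': array([ 0.03530286,  0.01085544, -0.01388731]), 'width': 85.46585332552203}
scene [[467.8379189294589, 0.0, 283.66962136629365], [0.0, 467.8379189294589, 211.58115434063419], [0.0, 0.0, 1.0]] [[0.09236396963072688, 0.8018891531956032, -0.5902903379704707, 1183.7855445926807], [0.9957229540012649, -0.07567363549427807, 0.05300282790638572, -113.7004322254124], [-0.002167023084
[... 1635 characters left out ...]
.0], 0.78), ([431.2, -422.6, 39.1], 0.51)]
tray [([460.7, 308.4, -0.7], 0.67)]
canister_mid []
otoscope_mid [([708.2, 330.7, 19.8], 0.56)]
wrist [[359.23809037959137, 0.0, 276.5923411292124], [0.0, 359.23809037959137, 209.9728974454221], [0.0, 0.0, 1.0]] [[0.000166409699796533, -0.961614729434106, -0.27440314218897166, 70.2641194702483], [0.9999995676308864, -9.10300638928304e-05, 0.0009254466843231442, 0.0030213111871235654], [-0.0009149020985170242, -0.2744031775488334, 0.9616142985133131, -128.3481551408971], [0.0, 0.0, 0.0, 1.0]]
block []
face_mid []
access_hole_mid []
rack []
short_vial_mid []
tall_vial_a_mid []
rod_grip []
rod_tip []
rest_seat []
tray []
canister_mid []
otoscope_mid []
```

View pics/scene0.png

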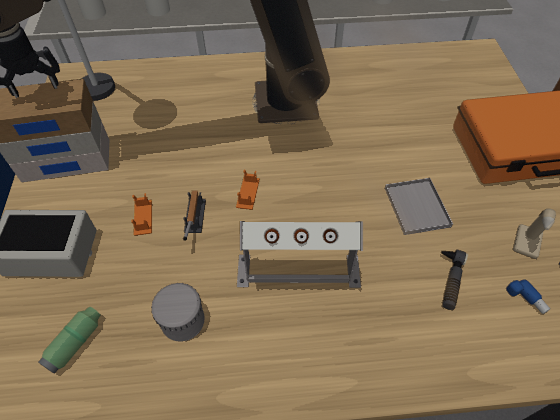

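View pics/side0.png

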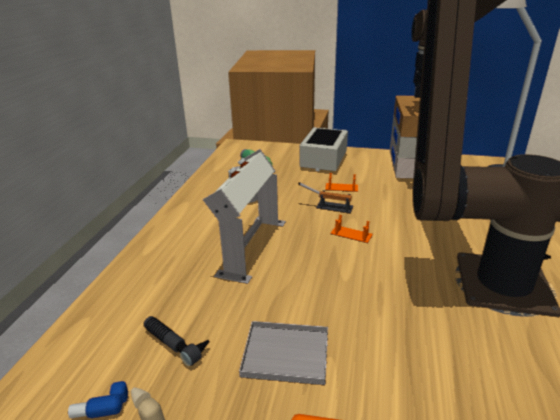

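View pics/wrist0.png

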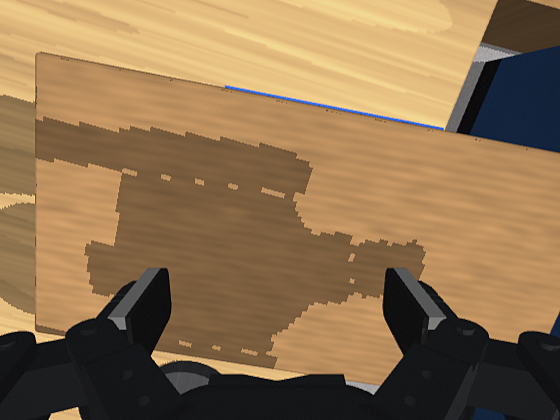

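```bash
python3 - <<'E'
import cv2, numpy as np
a=cv2.imread("pics/scene0.png"); b=cv2.imread("pics/side0.png")
c1=cv2.resize(a[205:300,225:375],None,fx=5,fy=5,interpolation=cv2.INTER_CUBIC)
c2=cv2.resize(a[160:250,120:270],None,fx=5,fy=5,interpolation=cv2.INTER_CUBIC)
c3=cv2.resize(b[140:290,200:375],None,fx=4,fy=4,interpolation=cv2.INTER_CUBIC)
for i,c in enumerate([c1,c2,c3]): print(c.shape); cv2.imwrite(f"pics/c{i}.png",c)
E
```

```text
(475, 750, 3)
(450, 750, 3)
(600, 700, 3)
```

View pics/c0.png

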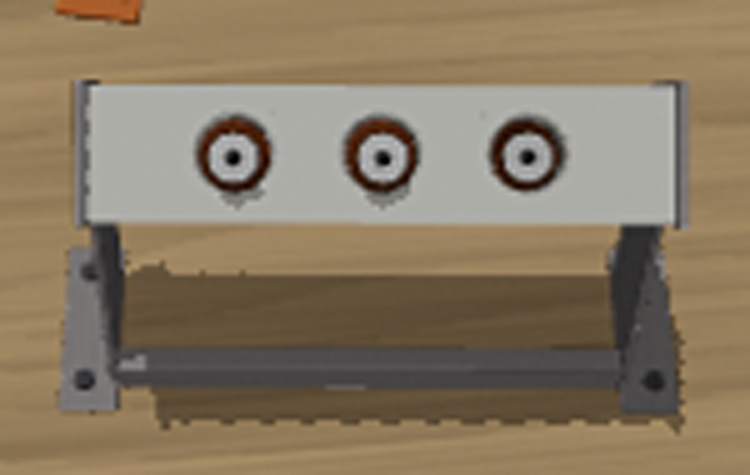

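View pics/c1.png

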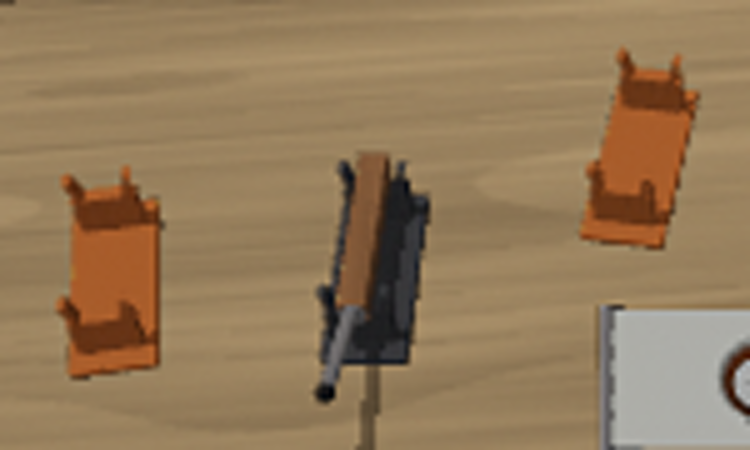

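View pics/c2.png

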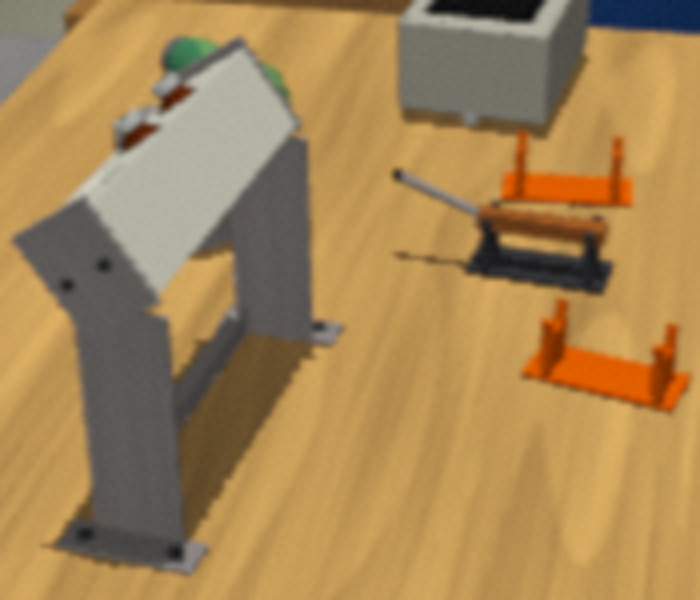

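```bash
cat > lib.py <<'E'
import numpy as np, cv2
from scipy.optimize import least_squares
def proj(p,M,K):
    P=np.atleast_2d(p); T=np.linalg.inv(M); c=P@T[:3,:3].T+T[:3,3]; u=c@np.asarray(K).T
    return u[:,:2]/u[:,2:]
def Rz(a): c,s=np.cos(a),np.sin(a); return np.array([[c,-s,0],[s,c,0],[0,0,1.]])
t=np.deg2rad(35)
Ry=np.array([[np.cos(t),0,np.sin(t)],[0,1,0],[-np.sin(t),0,np.cos(t)]])
def blk(p,q): # q=x,y,yaw ; p block coords
    return np.atleast_2d(p)@(Rz(q[2])@Ry).T+np.array([q[0],q[1],160.])
def rck(p,q): return np.atleast_2d(p)@Rz(q[2]).T+np.array([q[0],q[1],0.])
E
python3 - <<'E'
from lib import *
from station import vision
import cv2,pickle
S=vision.get_image("scene"); D=vision.get_image("side")
pickle.dump({k:(v["mtx"],v["cam_to_world"]) for k,v in dict(scene=S,side=D).items()},open("cal.pkl","wb"))
o=np.array([225,205.])
B=np.array([[0,-60,81],[0,0,81],[0,60,61],[28,-120,64],[28,120,64],[-28,-120,64],[-28,120,64]],float)
U=np.array([[232,157],[382,157],[527,156],[90,223],[675,224],[95,85],[672,85]])/5+o
f=lambda q:(proj(blk(B,q),S["cam_to_world"],S["mtx"])-U).ravel()
r=least_squares(f,[625,-28,-.09]); print(r.x, f(r.x).reshape(-1,2).round(1).tolist())
o2=np.array([200,140.])
B2=np.array([[-28,122,0],[-28,-120,0],[-28,124,72],[28,124,72],[0,-60,81],[0,0,81]],float)
U2=np.array([[155,297],[298,125],[80,192],[14,237],[170,80],[133,122]])/4+o2
f2=lambda q:(proj(blk(B2,q),D["cam_to_world"],D["mtx"])-U2).ravel()
print(f2(r.x).reshape(-1,2).round(1).tolist())
r2=least_squares(f2,r.x); print("side only",r2.x,f2(r2.x).reshape(-1,2).round(1).tolist())
r3=least_squares(lambda q:np.r_[f(q),f2(q)],r.x); print("both",r3.x)
# overlays: rack base feet, block wire
q=r3.x
for n,im in (("scene",S),("side",D)):
    I=cv2.resize(im["color"],None,fx=1,fy=1).copy()
    I=cv2.resize(I,None,fx=4,fy=4)
    W=[blk([x,y,z],q)[0] for x in(-28,28) for y in(-120,120) for z in(0,64)]
    p=proj(W,im["cam_to_world"],im["mtx"])*4+1.5
    for i in range(8):
        for b in(1,2,4):
            if i<i^b: cv2.line(I,tuple(map(int,p[i])),tuple(map(int,p[i^b])),(0,255,0),1)
    x0,y0=(210,195) if n=="scene" else (195,140)
    cv2.imwrite(f"pics/ov_{n}.png",I[y0*4:y0*4+480,x0*4:x0*4+680])
E
```

```text
[ 6.27324861e+02 -2.74658972e+01 -9.55968182e-02] [[0.3, -0.2], [0.3, -0.2], [0.3, -0.2], [-0.5, 0.0], [0.3, -0.0], [-1.4, 0.1], [0.8, 0.3]]
[[-0.4, -0.4], [-1.0, -0.9], [-0.9, 0.8], [-1.3, -0.6], [-2.3, -0.9], [-2.5, -2.1]]
side only [ 6.22520405e+02 -2.47237675e+01 -1.10087297e-01] [[0.5, 0.4], [1.1, -0.2], [0.1, 1.4], [-0.3, -0.1], [-0.4, -0.5], [-0.9, -1.6]]
both [ 6.25727238e+02 -2.73223297e+01 -9.75557110e-02]
```

View pics/ov_scene.png

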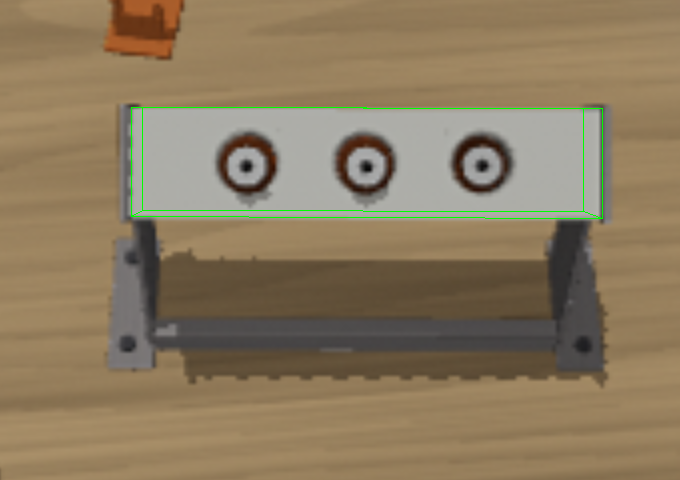

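View pics/ov_side.png

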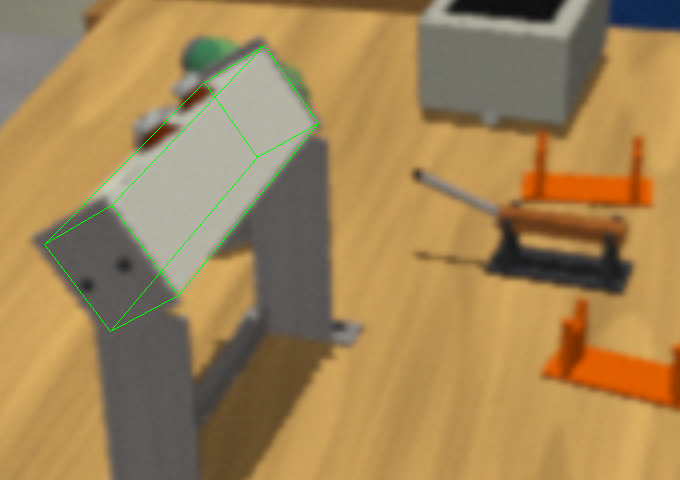

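Emit:
step_arm(
  series=[
    [[0.019,0.031,0],0.18],
    [[0.038,0.061,0],0.36],
    [[0.057,0.092,0],0.54],
    [[0.076,0.122,0],0.72],
    [[0.095,0.153,0],0.9],
    [[0.114,0.183,0],1.08],
    [[0.133,0.214,0],1.26],
    [[0.152,0.244,-0.01],1.44],
    [[0.171,0.275,-0.03],1.62],
    [[0.19,0.305,-0.05],1.8],
    [[0.209,0.336,-0.06],1.98],
    [[0.228,0.366,-0.07],2.16],
  ],
)

```text
time_s: 3.55
tool_pos: [417.5, -280.9, 175.1]
tcp_rot: [[-0.77, 0.638, 0.0], [0.638, 0.77, -0.0], [-0.0, -0.0, -1.0]]
ft_force: [0.2, 0.2, 0.2]
width: 85.8
```

Emit:
step_arm(
  series=[
    [[0,0,0],0.15],
    [[0,0,0],0.3],
    [[0,0,0],0.45],
    [[0,0,0],0.588],
    [[0,0,0],0.588],
    [[0,0,0],0.588],
  ],
  claw=0.05,
)

```text
time_s: 4.3
tool_pos: [417.1, -282.0, 175.4]
tcp_rot: [[-0.994, 0.112, 0.0], [0.112, 0.994, -0.0], [-0.0, -0.0, -1.0]]
ft_force: [0.4, 0.6, 0.4]
width: 50.1
```

```bash
cat >> lib.py <<'E'
def wristM(s,p):
    T=np.eye(4);T[:3,:3]=s["tcp_rot"];T[:3,3]=s["tool_pos"];return T@np.asarray(p["hand_eye"])
def onplane(uv,M,K,z):
    d=M[:3,:3]@np.linalg.inv(K)@np.array([uv[0],uv[1],1.]); return M[:3,3]+d*(z-M[2,3])/d[2]
def st(s):
    print("t",round(s["time_s"],2),"pos",np.round(s["tool_pos"],1),"yaw",round(float(np.arctan2(s["tcp_rot"][1,0],s["tcp_rot"][0,0])),3),"tilt",np.round(s["tcp_rot"][:2,2],3),"F",np.round(s["ft_force"],1),"w",round(s["width"],1),"q",np.round(s["joint_positions"],2))
E
python3 - <<'E'
from lib import *
from station import *
s=bot.state(); st(s)
p=vision.get_image("wrist"); cv2.imwrite("pics/w1.png",p["color"])
for k in ["rod_grip","rod_tip","rest_seat"]:
    print(k,[([round(float(v),1) for v in r["position"]],round(float(r["conf"]),2)) for r in spot_point(k,p)])
E
```

```text
t 4.3 pos [ 417.1 -282.   175.4] yaw 3.03 tilt [ 0. -0.] F [0.4 0.6 0.4] w 50.1 q [-0.8  -0.02  2.05  0.    1.11 -2.26]
rod_grip [([435.9, -286.5, 41.6], 0.6)]
rod_tip [([552.8, -295.1, 64.5], 0.69)]
rest_seat [([432.2, -282.3, 38.8], 0.87), ([373.1, -136.1, 45.2], 0.82), ([427.7, -417.8, 38.1], 0.57), ([435.6, -283.6, 39.6], 0.3)]
```

View pics/w1.png

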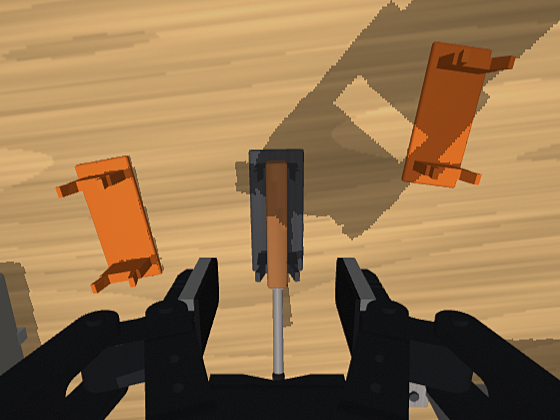

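```bash
python3 - <<'E'
from lib import *
from station import *
s=bot.state(); p=vision.get_image("wrist"); M=wristM(s,p); K=p["mtx"]
a=onplane((277,161),M,K,48);b=onplane((277.3,288),M,K,48);print(a,b,(a+b)/2,np.linalg.norm(b-a),np.arctan2(*(b-a)[1::-1]))
print(onplane((278,378),M,K,67))
E
```

```text
[ 385.06265181 -278.10946383   48.        ] [ 484.7986521  -288.89607887   48.        ] [ 434.93065196 -283.50277135   48.        ] 100.31759973695578 -0.10773292968727526
[ 553.16628964 -295.89867717   67.        ]
```

Emit:
step_arm(
  series=[
    [[0.001,0,-0.03],0],
    [[0.001,0,-0.06],0],
    [[0.001,0,-0.09],0],
    [[0.001,0,-0.115],0],
    [[0.001,0,-0.13],0],
    [[0.001,0,-0.14],0],
    [[0.001,0,-0.14],0],
  ],
)

```text
time_s: 5.42
tool_pos: [417.9, -281.9, 35.1]
tcp_rot: [[-0.994, 0.11, -0.0], [0.11, 0.994, 0.001], [0.001, 0.0, -1.0]]
ft_force: [0.6, 1.0, 0.3]
width: 50.1
```

Emit:
step_arm(
  series=[
    [[0,0,0],0],
    [[0,0,0],0],
    [[0,0,0],0],
    [[0,0,0],0],
    [[0,0,0.02],0],
    [[0,0,0.05],0],
    [[0,0,0.08],0],
    [[0,0,0.08],0],
  ],
  claw=0.0,
)

```text
time_s: 6.42
tool_pos: [419.1, -283.0, 117.3]
tcp_rot: [[-0.994, 0.11, 0.003], [0.11, 0.994, -0.004], [-0.004, -0.003, -1.0]]
ft_force: [-0.4, 0.4, -1.2]
width: 14.9
```

```bash
cat >> lib.py <<'E'
def spots(names,ims,imgs):
    from station import spot_point
    for k in names:
        for n in ims: print(k,n,[([round(float(v),1) for v in r["position"]],round(float(r["conf"]),2)) for r in spot_point(k,imgs[n])])
def crop(im,x,y,w,h,f,name):
    cv2.imwrite("pics/"+name,cv2.resize(im[y:y+h,x:x+w],None,fx=f,fy=f,interpolation=cv2.INTER_CUBIC))
E
python3 - <<'E'
from lib import *
from station import *
st(bot.state())
I={n:vision.get_image(n) for n in ("scene","side")}
spots(["rod_grip","rod_tip"],["scene","side"],I)
crop(I["side"]["color"],270,120,140,110,5,"s2.png")
E
```

```text
t 6.42 pos [ 419.1 -283.   117.3] yaw 3.032 tilt [ 0.003 -0.004] F [-0.4  0.4 -1.2] w 14.9 q [-0.79  0.06  2.09 -0.    0.99 -2.26]
rod_grip scene [([626.9, -29.3, 160.3], 0.73), ([431.9, -281.6, 116.5], 0.64), ([464.8, 312.1, -6.8], 0.44)]
rod_grip side [([434.1, -280.2, 116.7], 0.67)]
rod_tip scene [([550.8, -296.9, 147.9], 0.85), ([659.5, -36.6, 215.9], 0.63)]
rod_tip side [([547.3, -293.8, 142.9], 0.79)]
```

View pics/s2.png

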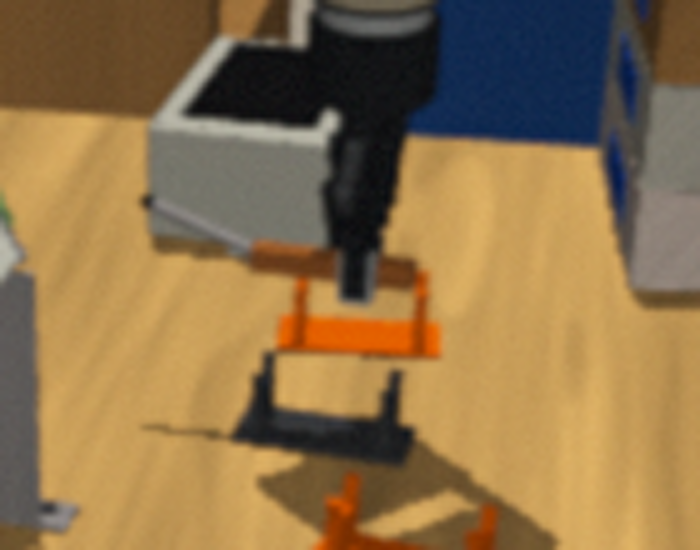

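Emit:
step_arm(
  series=[
    [[0,0.03,0.03],0.01],
    [[0,0.075,0.06],0.01],
    [[0,0.12,0.075],0.01],
    [[0,0.165,0.075],0.01],
    [[0,0.21,0.075],0.01],
    [[0,0.255,0.075],0.01],
    [[0,0.3,0.075],0.01],
    [[0,0.325,0.075],0.01],
    [[0.02,0.329,0.075],0.01],
    [[0.045,0.329,0.075],0.01],
    [[0.06,0.329,0.075],0.01],
    [[0.06,0.329,0.075],0.01],
  ],
)

```text
time_s: 8.22
tool_pos: [478.2, 46.9, 189.7]
tcp_rot: [[-0.995, 0.1, -0.002], [0.1, 0.995, 0.0], [0.002, -0.0, -1.0]]
ft_force: [0.4, 0.4, -1.2]
width: 15.2
```

```bash
python3 - <<'E'
from lib import *
from station import *
st(bot.state())
I={n:vision.get_image(n) for n in ("scene","side")}
spots(["rod_grip","rod_tip"],["scene","side"],I)
crop(I["side"]["color"],190,100,160,120,5,"s3.png")
crop(I["scene"]["color"],250,130,150,120,5,"sc3.png")
E
```

```text
t 8.22 pos [478.2  46.9 189.7] yaw 3.042 tilt [-0.002  0.   ] F [ 0.4  0.4 -1.2] w 15.2 q [-0.11 -0.1   2.09 -0.    1.14 -1.58]
rod_grip scene [([491.7, 46.9, 193.8], 0.74)]
rod_grip side [([489.3, 48.1, 192.3], 0.92), ([653.4, -29.4, 193.5], 0.29)]
rod_tip scene [([608.4, 34.4, 215.6], 0.83)]
rod_tip side [([608.9, 37.5, 221.6], 0.74), ([662.8, -35.1, 213.0], 0.54)]
```

View pics/s3.png

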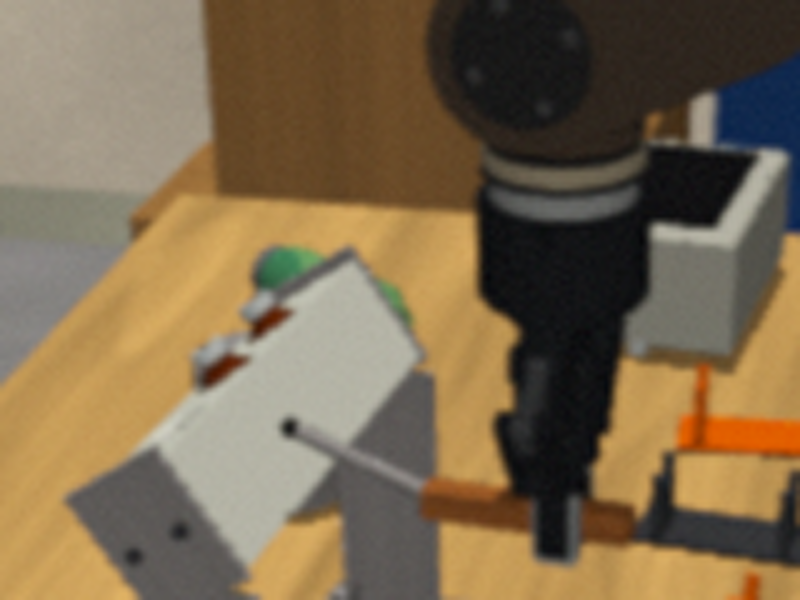

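View pics/sc3.png

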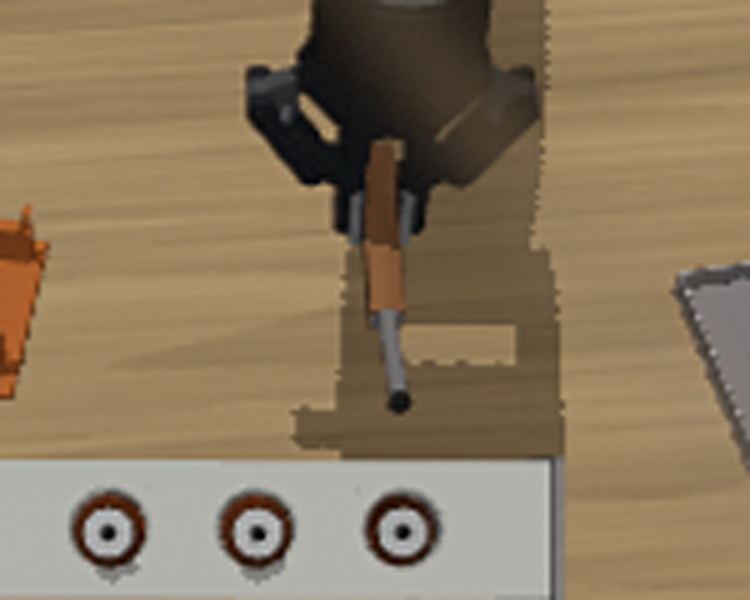

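Emit:
step_arm(
  series=[
    [[0.01,-0.001,-0.006],0],
    [[0.0165,-0.0016,-0.0144],0],
    [[0.018,-0.0018,-0.021],0],
    [[0.02,-0.002,-0.028],0],
    [[0.0225,-0.0022,-0.0345],0],
    [[0.025,-0.0024,-0.041],0],
    [[0.025,-0.0024,-0.041],0],
  ],
)

```text
time_s: 9.4
tool_pos: [502.2, 44.7, 148.3]
tcp_rot: [[-0.995, 0.1, -0.003], [0.1, 0.995, 0.0], [0.003, -0.0, -1.0]]
ft_force: [-4.2, 0.2, 0.4]
width: 14.8
```

```bash
python3 - <<'E'
from lib import *
from station import *
st(bot.state())
I={n:vision.get_image(n) for n in ("scene","side")}
spots(["rod_tip"],["scene","side"],I)
crop(I["side"]["color"],190,100,160,120,5,"s4.png")
E
```

```text
t 9.4 pos [502.2  44.7 148.3] yaw 3.042 tilt [-0.003  0.   ] F [-4.2  0.2  0.4] w 14.8 q [-0.11  0.01  2.07 -0.    1.06 -1.58]
rod_tip scene [([625.7, 31.3, 205.1], 0.65)]
rod_tip side [([626.3, 34.3, 204.8], 0.58)]
```

View pics/s4.png

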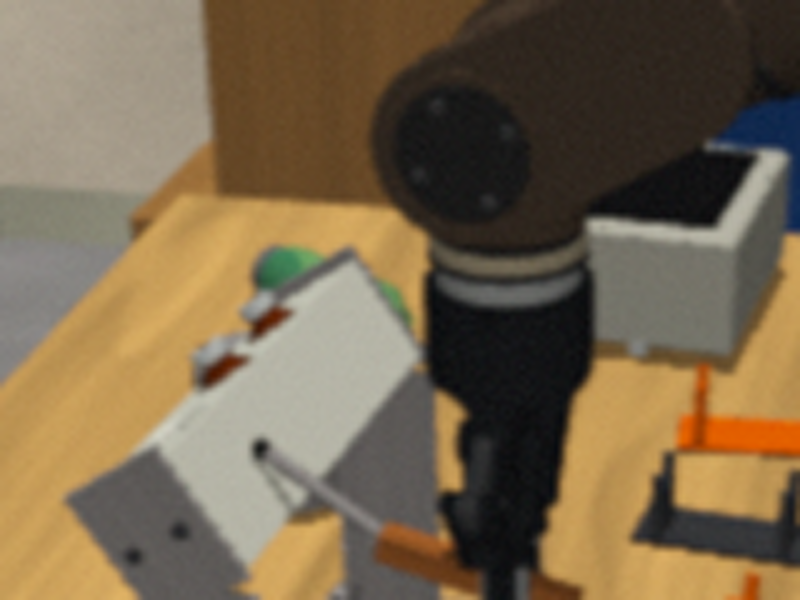

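Emit:
step_arm(
  series=[
    [[0.0033,-0.0003,-0.0065],0],
    [[0.0066,-0.0006,-0.0125],0],
    [[0.0103,-0.001,-0.0185],0],
    [[0.014,-0.0014,-0.0242],0],
    [[0.014,-0.0014,-0.0242],0],
    [[0.0,-0.0014,-0.0242],0],
    [[-0.03,0.0016,-0.0242],0],
    [[-0.03,0.0016,-0.0242],0],
    [[-0.03,0.0016,-0.0242],0],
  ],
)

```text
time_s: 10.72
tool_pos: [473.8, 46.0, 125.9]
tcp_rot: [[-0.995, 0.1, 0.003], [0.1, 0.995, -0.0], [-0.003, -0.0, -1.0]]
ft_force: [-0.3, 0.2, -0.8]
width: 15.1
```

```bash
python3 - <<'E'
from lib import *
from station import *
st(bot.state())
I={n:vision.get_image(n) for n in ("scene","side")}
spots(["rod_tip","rod_grip"],["scene","side"],I)
crop(I["side"]["color"],190,110,160,120,5,"s5.png")
crop(I["scene"]["color"],250,130,150,120,5,"sc5.png")
E
```

```text
t 10.72 pos [473.8  46.  125.9] yaw 3.042 tilt [ 0.003 -0.   ] F [-0.3  0.2 -0.8] w 15.1 q [-0.12 -0.02  2.15 -0.    1.01 -1.59]
rod_tip scene [([648.5, -90.3, 195.2], 0.7), ([581.3, 35.5, 207.2], 0.51), ([659.2, -36.1, 210.3], 0.35)]
rod_tip side [([581.9, 38.4, 207.6], 0.74)]
rod_grip scene [([486.8, 42.1, 135.1], 0.64)]
rod_grip side [([485.9, 45.9, 130.9], 0.72), ([623.7, -29.4, 160.4], 0.42)]
```

View pics/s5.png

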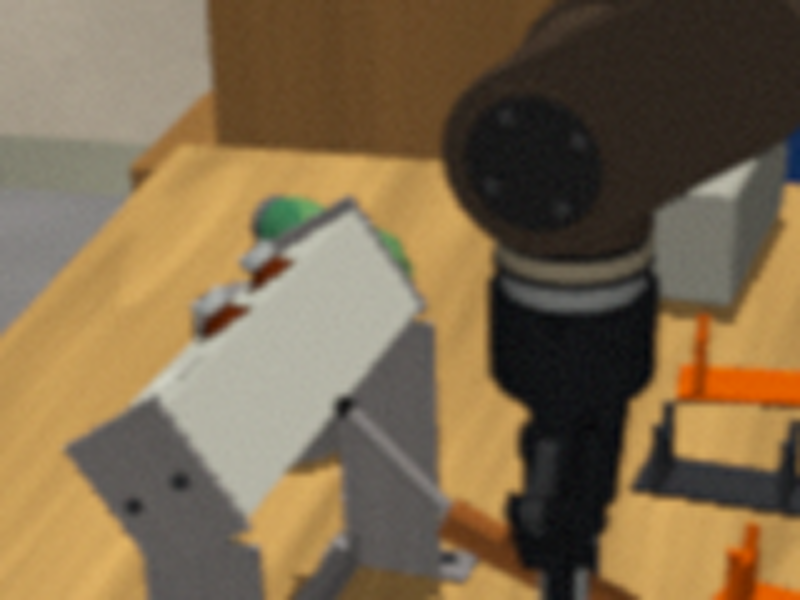

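View pics/sc5.png

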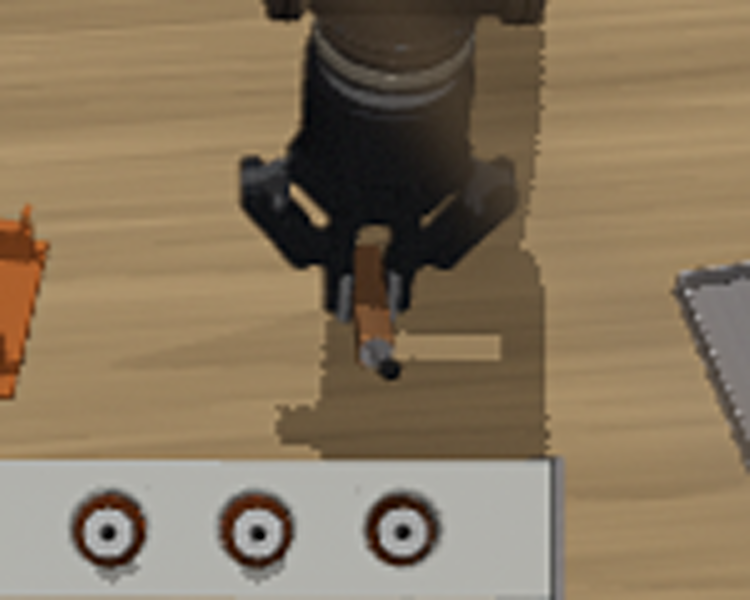

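```bash
cat >> lib.py <<'E'
import pickle
def tri(us,ud):
    C=pickle.load(open("cal.pkl","rb"))
    P=[np.asarray(C[k][0])@np.linalg.inv(C[k][1])[:3] for k in("scene","side")]
    X=cv2.triangulatePoints(P[0],P[1],np.array(us,float).reshape(2,1),np.array(ud,float).reshape(2,1))
    X=(X[:3]/X[3]).ravel()
    r=[proj(X,C[k][1],C[k][0])[0]-u for k,u in(("scene",us),("side",ud))]
    return X,np.round(r,1)
E
python3 - <<'E'
from lib import *
X,r=tri((327.6,203.6),(259,191)); print(X,r)
T=np.array([473.8,46,125.9]); d=X-T
print("tip rel tcp",d, "along",d[0]*np.cos(-.1)+d[1]*np.sin(-.1))
# hypothesised tilt
for th in (20,22,24,26):
    a=np.deg2rad(th); print(th,130.7*np.cos(a)-27.4*np.sin(a),130.7*np.sin(a)+27.4*np.cos(a)+5)
# check with handle/shank corner: predicted block hole etc
q=(626,-27.3,-.097)
for z in (-20,-8,0,10,20,38): print(z,blk([0,60,z],q).round(1))
# same calibrations: reconstruct block tip: triangulate pocket +-: bottom edge midpoint
E
```

```text
[582.71040784  35.66069639 206.74677716] [[ 0.1  0.1]
 [ 0.1 -0.1]]
tip rel tcp [108.91040784 -10.33930361  80.84677716] along 109.3985174530844
20 113.44647360959489 75.44961054219878
22 110.91870913228311 79.36591937458967
24 108.255807293611 83.19162478941435
26 105.4610124292804 86.92206575392959
-20 [[620.4  33.5 143.6]]
-8 [[627.2  32.9 153.4]]
0 [[631.8  32.4 160. ]]
10 [[637.5  31.9 168.2]]
20 [[643.2  31.3 176.4]]
38 [[653.5  30.3 191.1]]
```

Emit:
step_arm(
  series=[
    [[0,0,-0.025],0],
    [[0,0,-0.055],0],
    [[0,0,-0.072],0],
    [[0.015,-0.0005,-0.071],0],
    [[0.03,-0.001,-0.067],0],
    [[0.038,-0.0015,-0.064],0],
    [[0.038,-0.0015,-0.064],0],
    [[0.038,-0.0015,-0.064],0],
  ],
)

```text
time_s: 12.02
tool_pos: [510.9, 44.8, 61.3]
tcp_rot: [[-0.995, 0.1, -0.0], [0.1, 0.995, 0.0], [0.0, -0.0, -1.0]]
ft_force: [0.2, -0.9, -1.6]
width: 14.8
```

```bash
python3 - <<'E'
from lib import *
from station import *
st(bot.state())
I={n:vision.get_image(n) for n in ("scene","side")}
spots(["rod_tip","rod_grip"],["side"],I)
crop(I["side"]["color"],190,140,160,120,5,"s6.png")
E
```

```text
t 12.03 pos [510.9  44.8  61.3] yaw 3.042 tilt [-0.  0.] F [ 0.2 -0.9 -1.6] w 14.8 q [-0.11  0.17  2.09 -0.    0.88 -1.58]
rod_tip side [([621.4, 35.2, 141.4], 0.85)]
rod_grip side [([522.0, 41.8, 71.3], 0.87)]
```

View pics/s6.png

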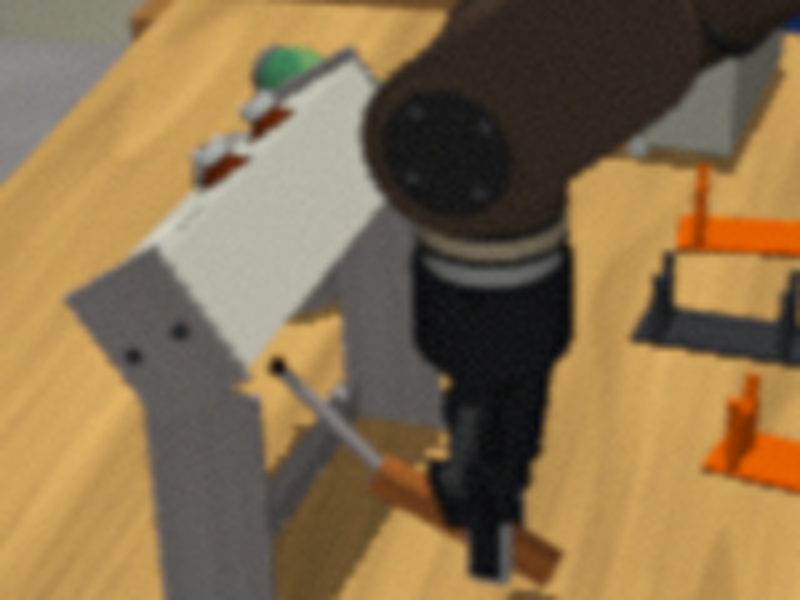

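```bash
python3 - <<'E'
from lib import *
C=pickle.load(open("cal.pkl","rb")); K,M=C["side"]
print(proj([[619.7,34.2,142.8],[619.7,34.2,140.8],[621.7,34.2,142.8]],M,K))
q=(626,-27.3,-.097)
for x,z in((0,-8),(0,0),(0,8),(1,14),(2.5,20),(4,28),(5.5,37)): print(x,z,(blk([x,60,z],q)[0]-[108.8,-10.6,81.5]-[510.9,44.8,61.3]).round(1))
E
```

```text
[[245.73234312 212.6484835 ]
 [245.78142216 213.35656274]
 [244.94373398 212.56866477]]
0 -8 [ 7.5 -1.3 10.6]
0 0 [12.1 -1.8 17.2]
0 8 [16.7 -2.2 23.8]
1 14 [20.9 -2.6 28.1]
2.5 20 [25.6 -3.1 32.1]
4 28 [31.4 -3.7 37.8]
5.5 37 [37.7 -4.3 44.4]
```

Emit:
step_arm(
  series=[
    [[0.0038,-0.0007,0.0053],0],
    [[0.0075,-0.0013,0.0106],0],
    [[0.01,-0.0016,0.014],0],
    [[0.0121,-0.0018,0.0172],0],
    [[0.0144,-0.002,0.0205],0],
    [[0.0167,-0.0022,0.0238],0],
    [[0.0167,-0.0022,0.0238],0],
  ],
)

```text
time_s: 13.1
tool_pos: [527.5, 42.6, 84.8]
tcp_rot: [[-0.995, 0.1, -0.001], [0.1, 0.995, 0.0], [0.001, 0.0, -1.0]]
ft_force: [-0.8, 0.7, -1.0]
width: 15.0
```

```bash
python3 - <<'E'
from lib import *
from station import *
st(bot.state())
I={n:vision.get_image(n) for n in ("scene","side")}
crop(I["side"]["color"],190,120,160,120,5,"s7.png")
crop(I["scene"]["color"],250,150,130,100,5,"sc7.png")
E
```

```text
t 13.1 pos [527.5  42.6  84.8] yaw 3.042 tilt [-0.001  0.   ] F [-0.8  0.7 -1. ] w 15.0 q [-0.11  0.16  2.05  0.    0.93 -1.58]
```

View pics/s7.png

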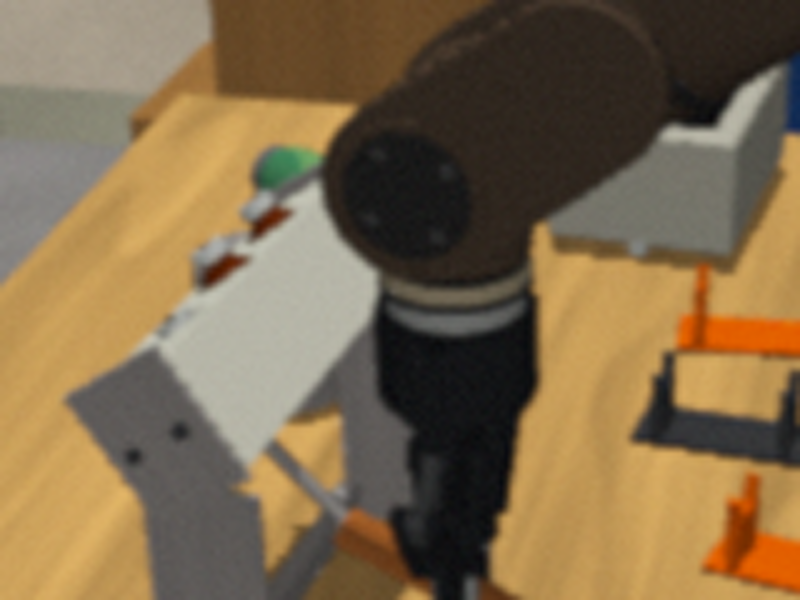

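View pics/sc7.png

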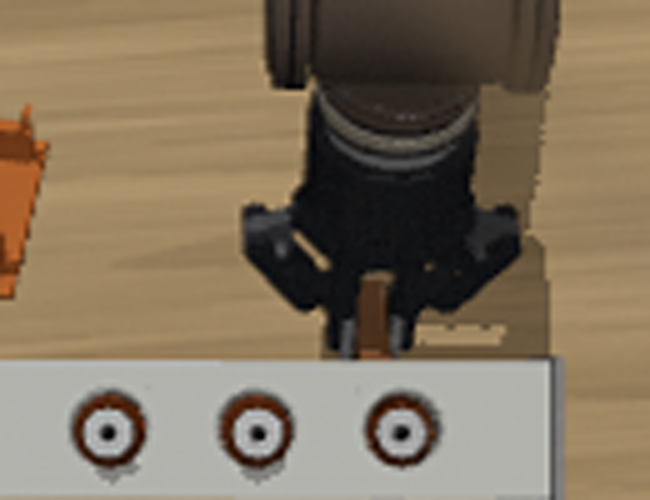

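Emit:
step_arm(
  series=[
    [[0.0021,-0.0002,0.0022],0],
    [[0.0042,-0.0004,0.0043],0],
    [[0.0065,-0.0006,0.0063],0],
    [[0.0089,-0.0009,0.0083],0],
    [[0.0118,-0.0012,0.0112],0],
    [[0.0147,-0.0015,0.014],0],
    [[0.0178,-0.0018,0.0173],0],
    [[0.021,-0.0021,0.0206],0],
    [[0.021,-0.0021,0.0206],0],
    [[0.021,-0.0021,0.0206],0],
  ],
)

```text
time_s: 14.45
tool_pos: [548.9, 40.4, 105.6]
tcp_rot: [[-0.995, 0.1, 0.0], [0.1, 0.995, -0.0], [-0.0, 0.0, -1.0]]
ft_force: [-1.6, -0.4, -2.4]
width: 15.2
```

```bash
python3 - <<'E'
from lib import *
from station import *
st(bot.state())
I={n:vision.get_image(n) for n in ("scene","side")}
spots(["short_vial_mid"],["side","scene"],I)
crop(I["side"]["color"],190,120,160,120,5,"s8.png")
crop(I["scene"]["color"],250,170,130,100,5,"sc8.png")
E
```

```text
t 14.45 pos [548.9  40.4 105.6] yaw 3.042 tilt [ 0. -0.] F [-1.6 -0.4 -2.4] w 15.2 q [-0.11  0.17  1.99  0.    0.98 -1.58]
short_vial_mid side [([673.2, 27.2, 214.2], 0.63)]
short_vial_mid scene [([674.6, 25.9, 217.9], 0.73)]
```

View pics/s8.png

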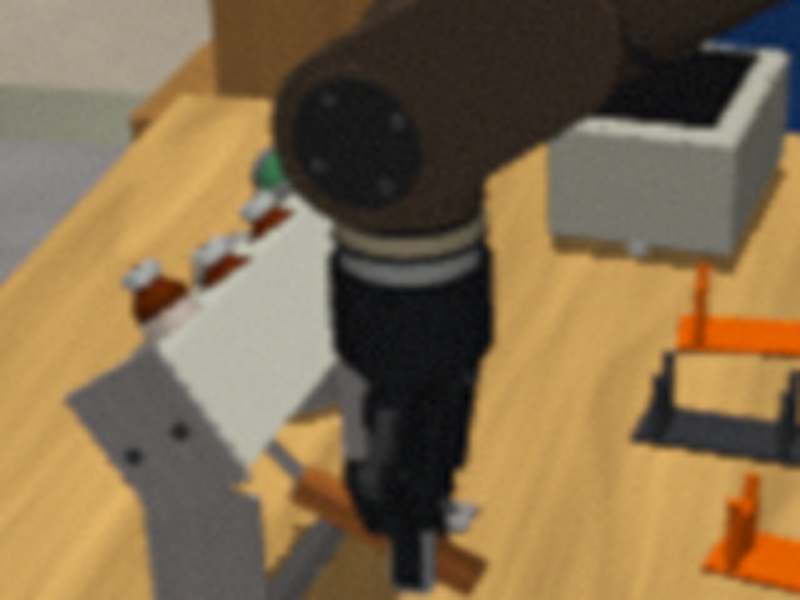

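View pics/sc8.png

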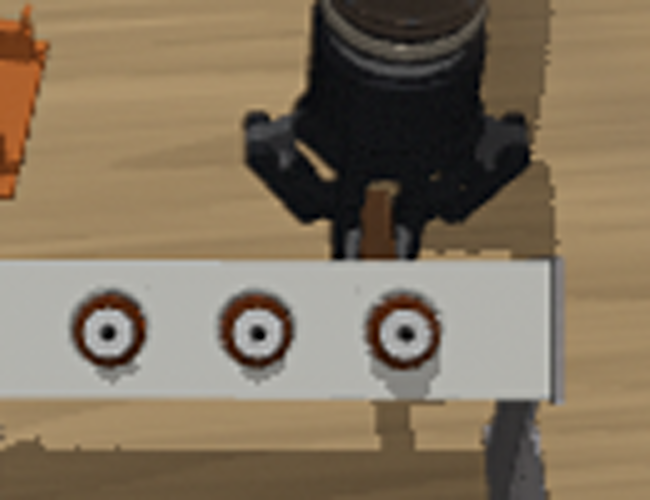

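Emit:
step_arm(
  series=[
    [[-0.0063,0.0006,-0.0066],0],
    [[-0.0121,0.0012,-0.0123],0],
    [[-0.0168,0.0017,-0.0163],0],
    [[-0.021,0.0021,-0.0206],0],
    [[-0.0256,0.0025,-0.0272],0],
    [[-0.0302,0.003,-0.0338],0],
    [[-0.0377,0.0043,-0.0444],0],
    [[-0.06,0.005,-0.05],0],
    [[-0.1,0.005,-0.05],0],
    [[-0.14,0.005,-0.03],0],
    [[-0.14,0.005,0.02],0],
    [[-0.14,0.005,0.03],0],
  ],
)

```text
time_s: 16.15
tool_pos: [410.1, 45.3, 138.2]
tcp_rot: [[-0.995, 0.1, 0.007], [0.1, 0.995, -0.001], [-0.007, -0.0, -1.0]]
ft_force: [0.7, -0.4, 0.0]
width: 14.7
```

```bash
python3 - <<'E'
from lib import *
from station import *
st(bot.state())
I={n:vision.get_image(n) for n in ("scene","side")}
spots(["short_vial_mid","rod_grip","rod_tip","rest_seat"],["side","scene"],I)
crop(I["side"]["color"],200,100,200,150,4,"s9.png")
crop(I["scene"]["color"],180,120,200,150,4,"sc9.png")
E
```

```text
t 16.15 pos [410.1  45.3 138.2] yaw 3.042 tilt [ 0.007 -0.001] F [ 0.7 -0.4  0. ] w 14.7 q [-0.14 -0.2   2.29 -0.    1.05 -1.61]
short_vial_mid side [([671.5, 21.6, 214.2], 0.68), ([663.0, -34.8, 213.3], 0.19)]
short_vial_mid scene []
rod_grip side [([423.4, 45.6, 147.7], 0.57)]
rod_grip scene [([421.8, 44.0, 147.7], 0.62)]
rod_tip side [([518.5, 37.6, 222.5], 0.56)]
rod_tip scene [([519.1, 35.7, 220.8], 0.66)]
rest_seat side [([374.2, -140.8, 35.6], 0.8), ([434.7, -281.7, 43.1], 0.55), ([433.0, -423.2, 39.0], 0.53)]
rest_seat scene [([436.4, -282.0, 39.6], 0.97), ([424.0, -424.5, 35.8], 0.68), ([368.8, -140.1, 41.2], 0.59)]
```

View pics/s9.png

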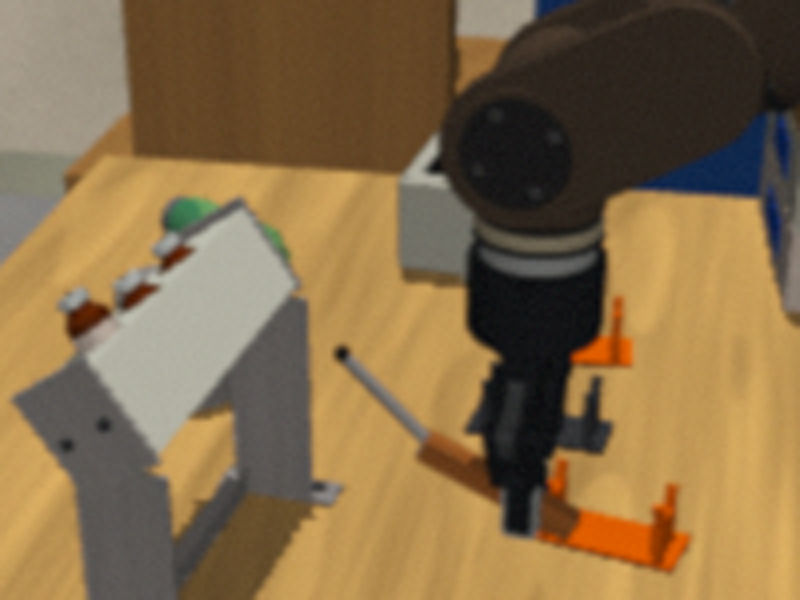

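View pics/sc9.png

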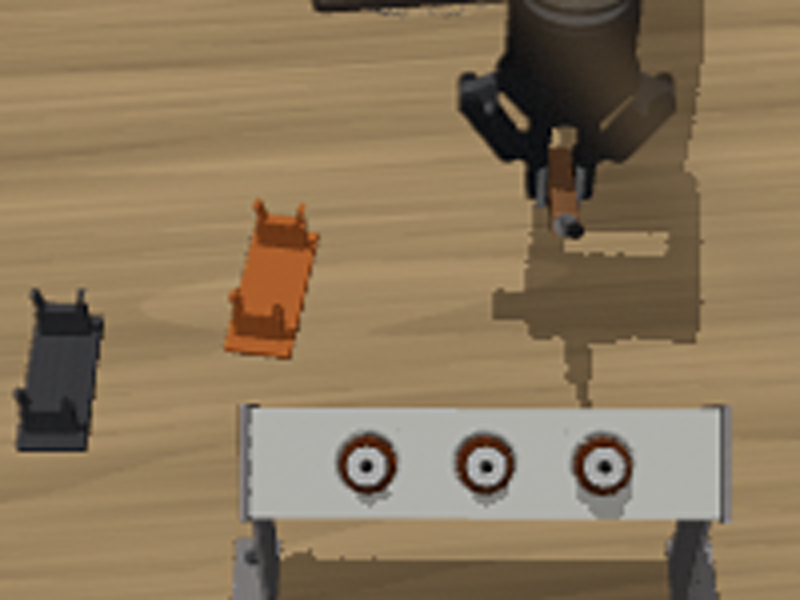

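Emit:
step_arm(
  series=[
    [[0.008,-0.02,0],-0.01],
    [[0.008,-0.06,0],-0.01],
    [[0.008,-0.105,0],-0.01],
    [[0.008,-0.15,0],-0.01],
    [[0.008,-0.195,0],-0.01],
    [[0.008,-0.24,0],-0.01],
    [[0.008,-0.28,0],-0.01],
    [[0.008,-0.31,0],-0.01],
    [[0.008,-0.327,-0.02],-0.01],
    [[0.008,-0.327,-0.05],-0.01],
    [[0.008,-0.327,-0.065],-0.01],
    [[0.008,-0.327,-0.065],-0.01],
  ],
)

```text
time_s: 18.15
tool_pos: [415.9, -280.6, 69.0]
tcp_rot: [[-0.994, 0.109, -0.003], [0.109, 0.994, 0.003], [0.003, 0.002, -1.0]]
ft_force: [-0.7, -0.0, -0.2]
width: 15.0
```

```bash
python3 - <<'E'
from lib import *
from station import *
st(bot.state())
I={n:vision.get_image(n) for n in ("scene","side")}
spots(["rod_grip","rod_tip"],["side","scene"],I)
crop(I["side"]["color"],270,130,130,100,6,"s10.png")
crop(I["scene"]["color"],140,150,110,100,6,"sc10.png")
E
```

```text
t 18.15 pos [ 415.9 -280.6   69. ] yaw 3.032 tilt [-0.003  0.003] F [-0.7 -0.  -0.2] w 15.0 q [-0.8   0.13  2.11 -0.    0.9  -2.26]
rod_grip side [([429.6, -282.0, 79.5], 0.56)]
rod_grip scene [([428.5, -280.9, 77.9], 0.51)]
rod_tip side [([526.3, -291.0, 153.6], 0.53)]
rod_tip scene [([523.1, -292.8, 149.6], 0.65)]
```

View pics/s10.png

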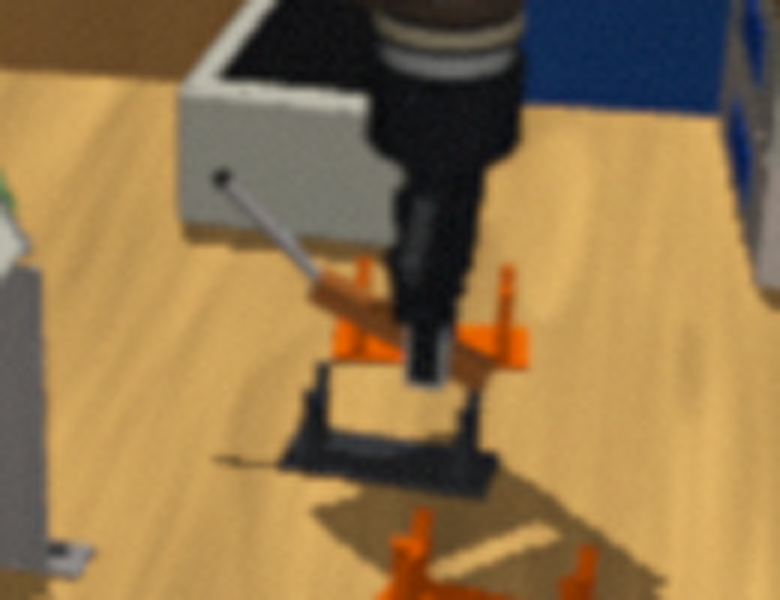

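View pics/sc10.png

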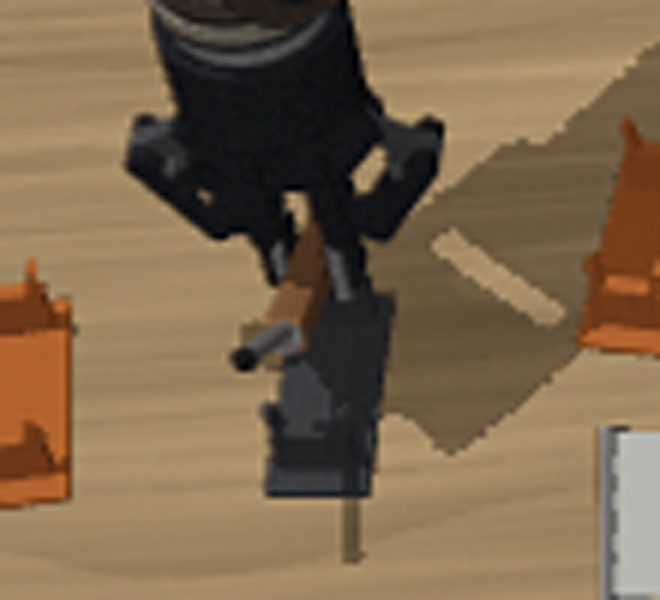

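Emit:
step_arm(
  series=[
    [[0.002,-0.0013,-0.01],0],
    [[0.002,-0.0013,-0.018],0],
    [[0.002,-0.0013,-0.021],0],
    [[0.002,-0.0013,-0.024],0],
    [[0.002,-0.0013,-0.026],0],
    [[0.002,-0.0013,-0.026],0],
  ],
)

```text
time_s: 19.2
tool_pos: [419.1, -282.7, 47.0]
tcp_rot: [[-0.994, 0.11, -0.002], [0.11, 0.994, 0.002], [0.002, 0.002, -1.0]]
ft_force: [-4.4, 4.8, 16.6]
width: 15.1
```

```bash
python3 - <<'E'
from lib import *
from station import *
st(bot.state())
I={n:vision.get_image(n) for n in ("side",)}
spots(["rod_tip"],["side"],I)
crop(I["side"]["color"],270,130,130,100,6,"s11.png")
E
```

```text
t 19.2 pos [ 419.1 -282.7   47. ] yaw 3.031 tilt [-0.002  0.002] F [-4.4  4.8 16.6] w 15.1 q [-0.79  0.18  2.11  0.    0.85 -2.26]
rod_tip side [([530.7, -294.7, 124.4], 0.57)]
```

View pics/s11.png

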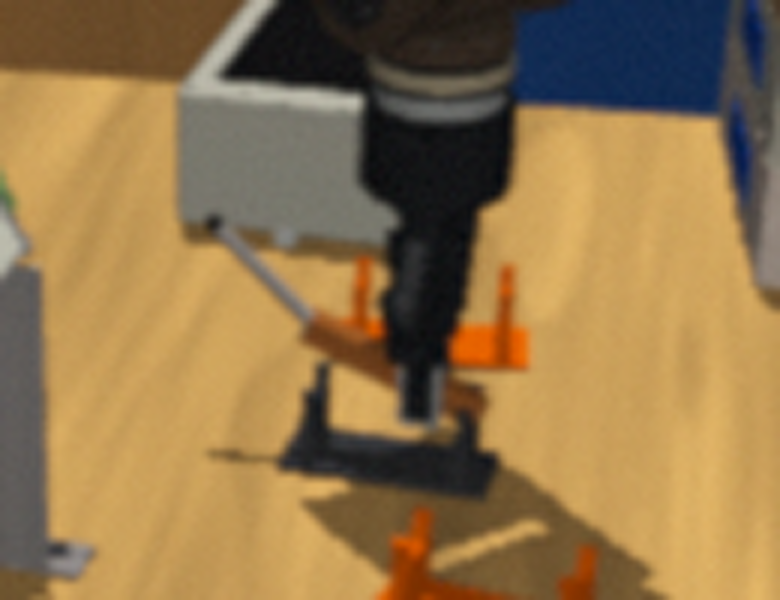

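Emit:
step_arm(
  series=[
    [[0,0.001,-0.002],0],
    [[0,0.001,-0.004],0],
    [[0,0.001,-0.006],0],
    [[0,0.001,-0.006],0],
  ],
)

```text
time_s: 19.8
tool_pos: [421.7, -283.1, 42.8]
tcp_rot: [[-0.994, 0.111, 0.005], [0.111, 0.994, -0.001], [-0.005, -0.001, -1.0]]
ft_force: [0.9, 5.7, 18.5]
width: 14.9
```

```bash
python3 - <<'E'
from lib import *
from station import *
st(bot.state())
I={n:vision.get_image(n) for n in ("side",)}
spots(["rod_tip"],["side"],I)
crop(I["side"]["color"],270,130,130,100,6,"s12.png")
E
```

```text
t 19.8 pos [ 421.7 -283.1   42.8] yaw 3.03 tilt [ 0.005 -0.001] F [ 0.9  5.7 18.5] w 14.9 q [-0.79  0.19  2.11  0.    0.84 -2.25]
rod_tip side [([542.7, -294.1, 106.2], 0.52)]
```

View pics/s12.png

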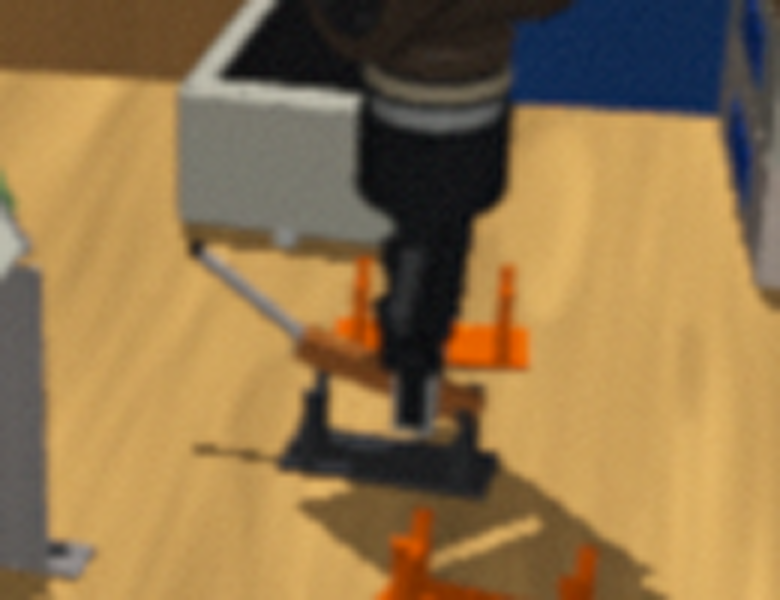

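Emit:
step_arm(
  series=[
    [[-0.001,0.001,-0.002],0],
    [[-0.001,0.001,-0.004],0],
    [[-0.001,0.001,-0.006],0],
    [[-0.001,0.001,-0.007],0],
    [[-0.001,0.001,-0.007],0],
  ],
)

```text
time_s: 20.52
tool_pos: [423.2, -284.3, 37.9]
tcp_rot: [[-0.994, 0.111, 0.011], [0.111, 0.994, -0.007], [-0.011, -0.005, -1.0]]
ft_force: [4.9, 5.3, 22.1]
width: 14.9
```

```bash
python3 - <<'E'
from lib import *
from station import *
st(bot.state())
I={n:vision.get_image(n) for n in ("side","scene")}
spots(["rod_tip","rod_grip"],["side"],I)
crop(I["side"]["color"],270,130,130,100,6,"s13.png")
crop(I["scene"]["color"],140,150,110,100,6,"sc13.png")
E
```

```text
t 20.52 pos [ 423.2 -284.3   37.9] yaw 3.03 tilt [ 0.011 -0.007] F [ 4.9  5.3 22.1] w 14.9 q [-0.79  0.2   2.11  0.    0.82 -2.25]
rod_tip side [([544.7, -297.7, 93.2], 0.72)]
rod_grip side [([435.8, -281.9, 45.5], 0.76)]
```

View pics/s13.png

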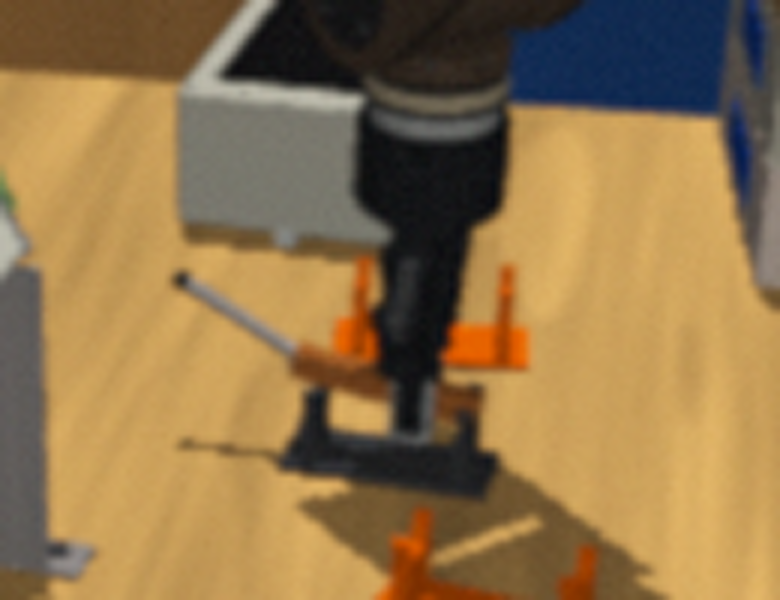

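View pics/sc13.png

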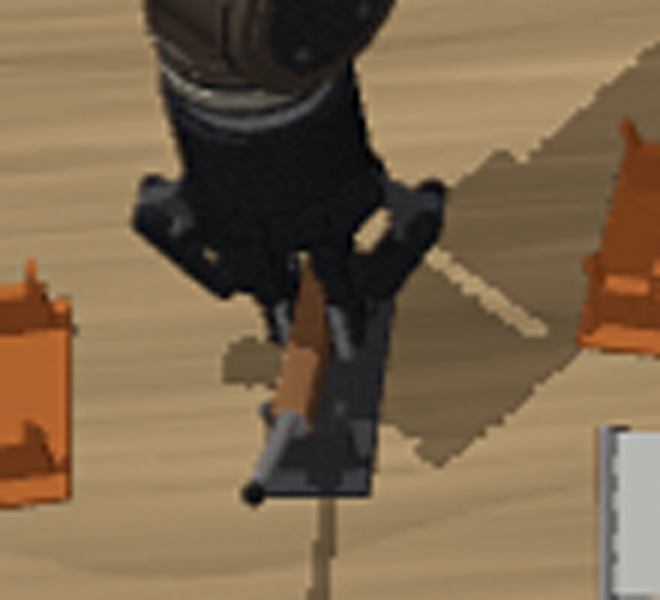

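Emit:
step_arm(
  series=[
    [[-0.001,0.0,-0.002],0],
    [[-0.001,0.0,-0.004],0],
    [[-0.002,0.001,-0.006],0],
    [[-0.002,0.001,-0.007],0],
    [[-0.002,0.001,-0.007],0],
  ],
)

```text
time_s: 21.35
tool_pos: [423.6, -285.4, 33.3]
tcp_rot: [[-0.994, 0.111, 0.016], [0.111, 0.994, -0.012], [-0.017, -0.01, -1.0]]
ft_force: [6.1, 5.1, 28.8]
width: 14.8
```

```bash
python3 - <<'E'
from lib import *
from station import *
st(bot.state())
I={n:vision.get_image(n) for n in ("side",)}
spots(["rod_tip","rod_grip"],["side"],I)
crop(I["side"]["color"],270,130,130,100,6,"s14.png")
E
```

```text
t 21.35 pos [ 423.6 -285.4   33.3] yaw 3.031 tilt [ 0.016 -0.012] F [ 6.1  5.1 28.8] w 14.8 q [-0.79  0.21  2.11  0.    0.8  -2.26]
rod_tip side [([553.6, -299.7, 72.8], 0.77)]
rod_grip side [([435.0, -284.5, 39.1], 0.62)]
```

View pics/s14.png

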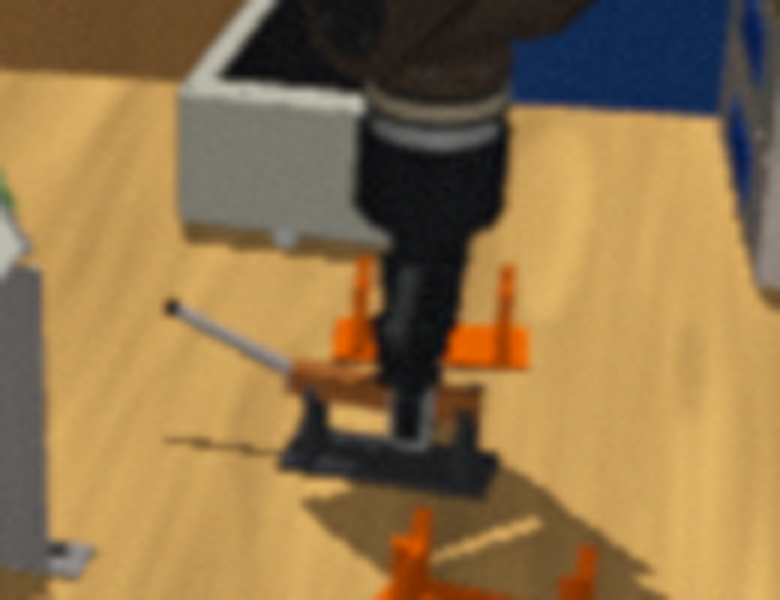

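Emit:
step_arm(
  series=[
    [[0.0,0,0.004],0],
    [[0.0,0.0,0.009],0],
    [[0.0,0,0.009],0],
  ],
)

```text
time_s: 21.88
tool_pos: [415.6, -280.1, 33.5]
tcp_rot: [[-0.994, 0.109, 0.0], [0.109, 0.994, -0.001], [-0.0, -0.001, -1.0]]
ft_force: [1.1, -1.5, 0.2]
width: 15.3
```

Emit:
step_arm(
  series=[
    [[0,0,0],0],
    [[0,0,0],0],
    [[0,0,0],0],
    [[0,0,0.005],0],
    [[0,0,0.03],0],
    [[0,0,0.07],0],
    [[0,0,0.11],0],
    [[0,0,0.13],0],
    [[0,0,0.13],0],
  ],
  claw=0.05,
)

```text
time_s: 23.0
tool_pos: [416.7, -280.8, 165.9]
tcp_rot: [[-0.994, 0.11, 0.004], [0.109, 0.994, -0.004], [-0.004, -0.003, -1.0]]
ft_force: [0.2, 0.2, -1.1]
width: 50.0
```

```bash
python3 - <<'E'
from lib import *
from station import *
s=bot.state();st(s)
I={n:vision.get_image(n) for n in ("side","wrist","scene")}
spots(["rod_tip","rod_grip","rest_seat"],["side","scene","wrist"],I)
crop(I["side"]["color"],270,130,130,100,6,"s15.png")
cv2.imwrite("pics/w15.png",I["wrist"]["color"])
E
```

```text
t 23.0 pos [ 416.7 -280.8  165.9] yaw 3.032 tilt [ 0.004 -0.004] F [ 0.2  0.2 -1.1] w 50.0 q [-0.8  -0.02  2.07  0.    1.09 -2.26]
rod_tip side [([544.8, -294.1, 69.4], 0.61)]
rod_tip scene [([547.5, -297.4, 66.3], 0.55)]
rod_tip wrist [([550.4, -294.1, 64.7], 0.75)]
rod_grip side [([427.2, -280.7, 38.3], 0.8)]
rod_grip scene [([428.0, -280.7, 37.4], 0.87), ([627.5, -27.8, 158.2], 0.19)]
rod_grip wrist [([431.2, -281.3, 39.7], 0.59)]
rest_seat side [([437.0, -280.0, 42.2], 0.9), ([370.2, -139.8, 37.0], 0.67), ([431.5, -425.0, 38.8], 0.62)]
rest_seat scene [([369.2, -138.7, 43.6], 0.77), ([425.2, -425.4, 35.3], 0.68), ([434.2, -282.2, 38.3], 0.57)]
rest_seat wrist [([423.3, -420.2, 36.6], 0.95), ([432.9, -282.2, 39.6], 0.8), ([371.4, -140.3, 43.9], 0.57)]
```

View pics/s15.png

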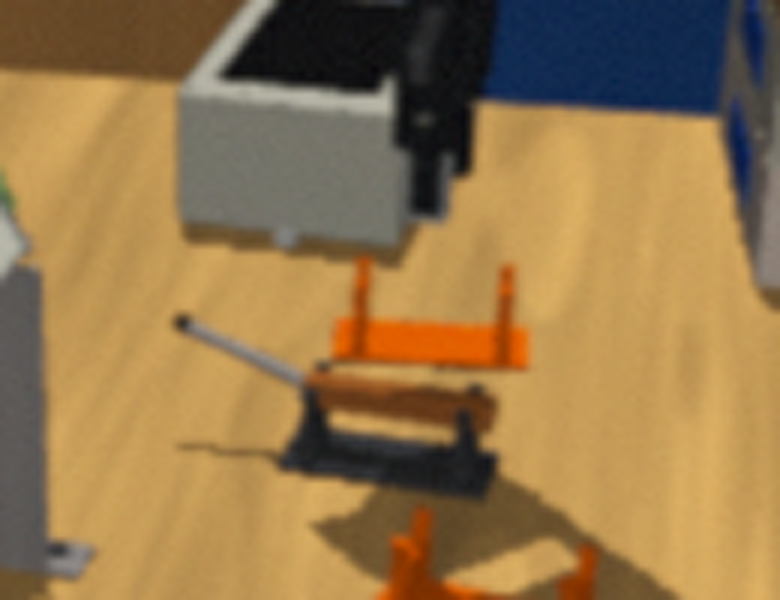

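View pics/w15.png

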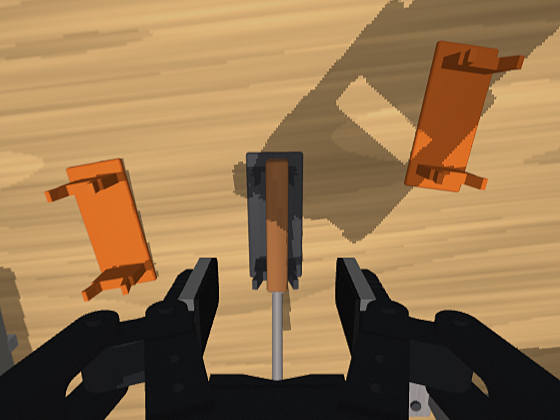

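```bash
python3 - <<'E'
from lib import *
from station import *
I={n:vision.get_image(n) for n in ("side","scene")}
spots(["short_vial_mid","tray","tall_vial_a_mid"],["side","scene"],I)
crop(I["side"]["color"],195,150,80,75,8,"s16.png")
crop(I["scene"]["color"],300,210,80,60,8,"sc16.png")
C=pickle.load(open("cal.pkl","rb"));q=(626,-27.3,-.097)
for z in(95,97.5,100): print(z,[ (proj(blk([0,60,z],q),C[k][1],C[k][0])[0]-o)*8 for k,o in(("side",(195,150)),("scene",(300,210)))])
E
```

```text
short_vial_mid side [([674.0, 24.3, 213.6], 0.61)]
short_vial_mid scene [([674.9, 27.2, 217.6], 0.57)]
tray side [([461.3, 308.8, -2.1], 0.71)]
tray scene [([462.8, 310.2, -5.5], 0.87), ([548.2, -293.9, 66.0], 0.59)]
tall_vial_a_mid side [([654.2, -29.5, 195.2], 0.56)]
tall_vial_a_mid scene [([654.5, -28.8, 198.9], 0.75), ([732.7, -309.2, 45.1], 0.66)]
95 [array([178.74834784, 190.97636511]), array([258.18489209, 207.31355673])]
97.5 [array([173.71363499, 184.12882646]), array([259.19578853, 207.60314103])]
100 [array([168.67303697, 177.2732836 ]), array([260.21218652, 207.89430132])]
```

View pics/s16.png

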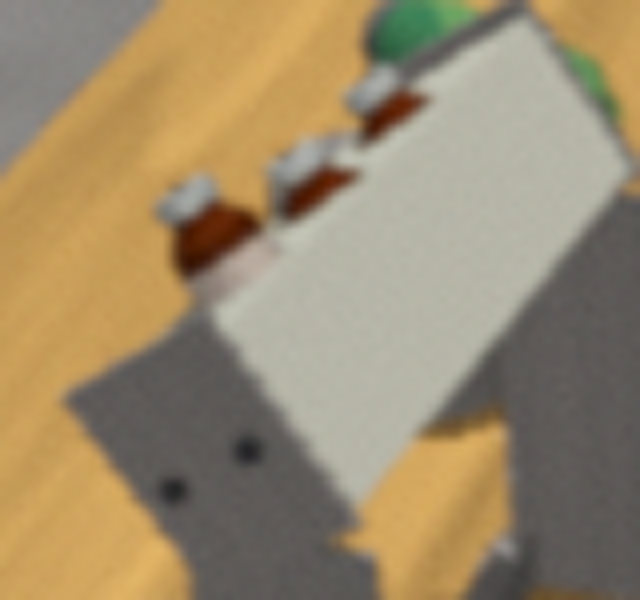

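View pics/sc16.png

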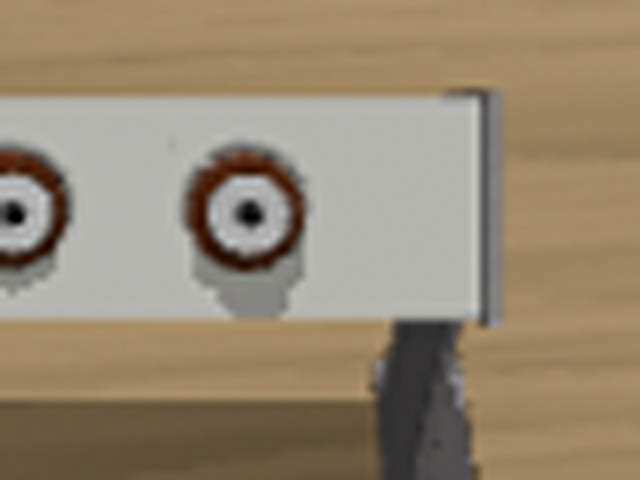

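Emit:
step_arm(
  series=[
    [[0.0,0.02,0.05],0.012],
    [[0.01,0.05,0.1],0.012],
    [[0.03,0.09,0.14],0.012],
    [[0.06,0.13,0.15],0.012],
    [[0.095,0.17,0.15],0.012],
    [[0.13,0.21,0.15],0.012],
    [[0.17,0.245,0.15],0.012],
    [[0.21,0.275,0.15],0.012],
    [[0.245,0.3,0.15],0.012],
    [[0.264,0.308,0.15],0.012],
    [[0.264,0.308,0.15],0.012],
    [[0.264,0.308,0.15],0.012],
  ],
)

```text
time_s: 25.5
tool_pos: [679.2, 27.8, 313.3]
tcp_rot: [[-0.995, 0.098, -0.001], [0.098, 0.995, -0.0], [0.001, -0.0, -1.0]]
ft_force: [-0.3, -0.1, 0.5]
width: 50.0
```

```bash
python3 - <<'E'
from lib import *
from station import *
s=bot.state();st(s)
p=vision.get_image("wrist")
spots(["short_vial_mid"],["wrist"],{"wrist":p})
M=wristM(s,p);q=(626,-27.3,-.097)
for z in (64,79,96): print(z,proj(blk([0,60,z],q),M,p["mtx"]))
for y in (-60,0): print(y,proj(blk([0,y,81],q),M,p["mtx"]))
cv2.imwrite("pics/w17.png",p["color"])
E
```

```text
t 25.5 pos [679.2  27.8 313.3] yaw 3.044 tilt [-0.001 -0.   ] F [-0.3 -0.1  0.5] w 50.0 q [-0.11  0.26  1.49 -0.    1.4  -1.58]
short_vial_mid wrist [([671.3, 25.8, 217.0], 0.85)]
64 [[276.54523372 199.24449278]]
79 [[276.53258815 217.22314762]]
96 [[276.51691792 239.50205311]]
-60 [[ 85.60571511 219.82435549]]
0 [[181.03431954 219.7793218 ]]
```

View pics/w17.png

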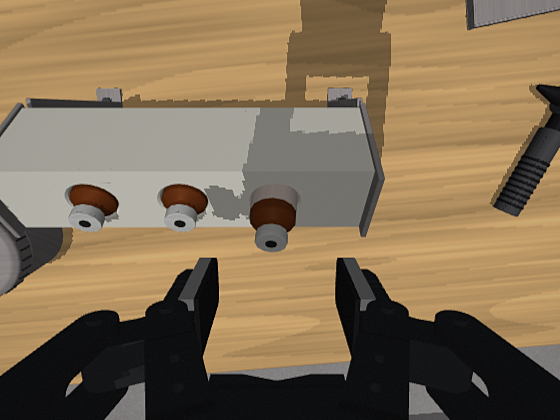

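```bash
python3 - <<'E'
from lib import *
I=cv2.imread("pics/w17.png")
crop(I,0,80,200,150,4,"w17a.png"); crop(I,200,80,200,180,4,"w17b.png")
E
```

```text
(no output)
```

View pics/w17a.png

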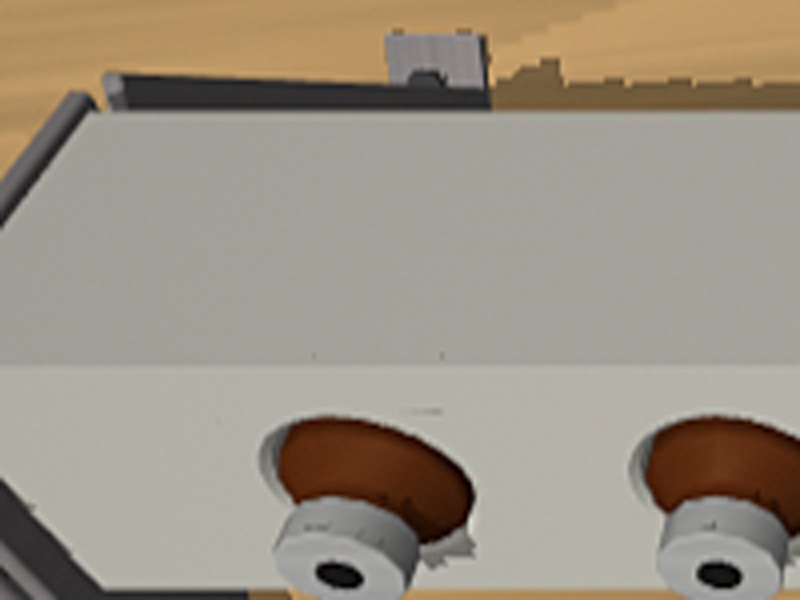

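View pics/w17b.png

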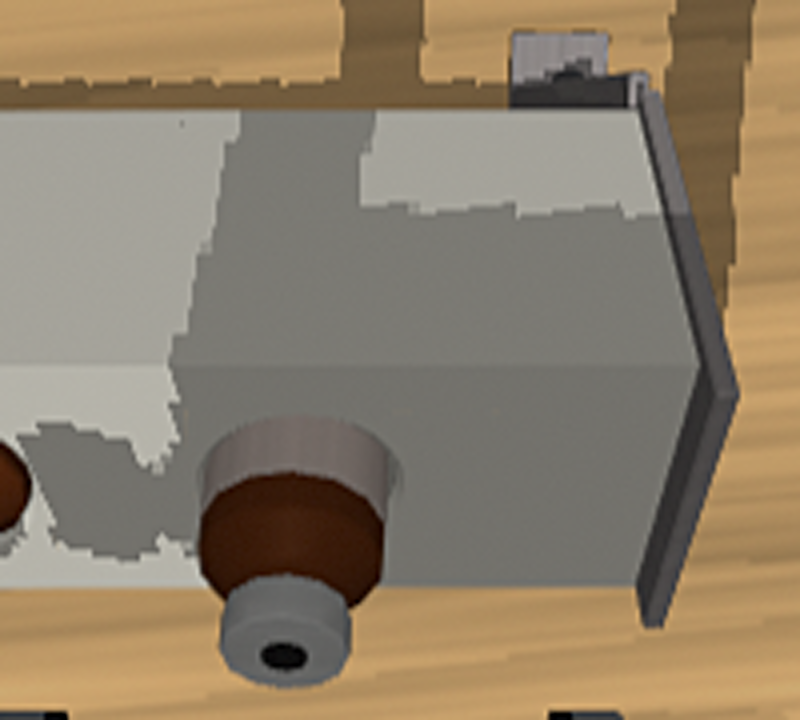

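```bash
python3 - <<'E'
from lib import *
from station import *
s=bot.state(); p=vision.get_image("wrist"); M=wristM(s,p)
B=np.array([[-28,-120,0],[-28,120,0],[-28,120,64],[28,120,64],[0,-60,81],[0,0,81]],float)
U=np.array([[23.75,107.5],[360,107],[374.5,171.2],[359.3,226.3],[85,223.8],[180,223.8]])
f=lambda q:(proj(blk(B,q[:3])+[0,0,q[3] if len(q)>3 else 0],M,p["mtx"])-U).ravel()
r=least_squares(f,[626,-27,-.097]);print(r.x,f(r.x).reshape(-1,2).round(1).tolist())
r=least_squares(f,[626,-27,-.097,0]);print(r.x,f(r.x).reshape(-1,2).round(1).tolist())
# short cap: lateral
from numpy.linalg import inv
c=onplane((271.3,243.8),M,p["mtx"],160+96*.819);print(c, blk([0,60,96],r.x[:3]))
E
```

```text
[ 6.27856836e+02 -2.85278560e+01 -9.51872780e-02] [[-0.8, 1.2], [-0.4, 0.6], [0.7, 0.1], [-0.4, 0.4], [0.4, -0.9], [0.3, -1.2]]
[ 6.27830884e+02 -2.85008887e+01 -9.51317936e-02  2.03233455e-01] [[-0.9, 1.2], [-0.3, 0.5], [0.8, 0.1], [-0.3, 0.5], [0.2, -0.9], [0.3, -1.1]]
[689.2057377   23.40141146 238.624     ] [[688.34454815  25.99743766 238.63859625]]
```

Emit:
step_arm(
  series=[
    [[0.003,-0.002,-0.02],0],
    [[0.003,-0.002,-0.045],0],
    [[0.003,-0.002,-0.065],0],
    [[0.003,-0.002,-0.077],0],
    [[0.003,-0.002,-0.085],0],
    [[0.003,-0.002,-0.085],0],
  ],
)

```text
time_s: 26.4
tool_pos: [682.7, 26.1, 228.1]
tcp_rot: [[-0.995, 0.098, -0.001], [0.098, 0.995, 0.0], [0.001, 0.0, -1.0]]
ft_force: [-0.1, 0.3, -0.4]
width: 50.0
```

```bash
python3 - <<'E'
from lib import *
from station import *
s=bot.state();st(s)
I={n:vision.get_image(n) for n in ("side","scene","wrist")}
crop(I["side"]["color"],195,110,110,100,6,"s18.png")
crop(I["scene"]["color"],270,180,120,90,6,"sc18.png")
cv2.imwrite("pics/w18.png",I["wrist"]["color"])
E
```

```text
t 26.4 pos [682.7  26.1 228.1] yaw 3.044 tilt [-0.001  0.   ] F [-0.1  0.3 -0.4] w 50.0 q [-0.11  0.32  1.57  0.    1.25 -1.58]
```

View pics/s18.png

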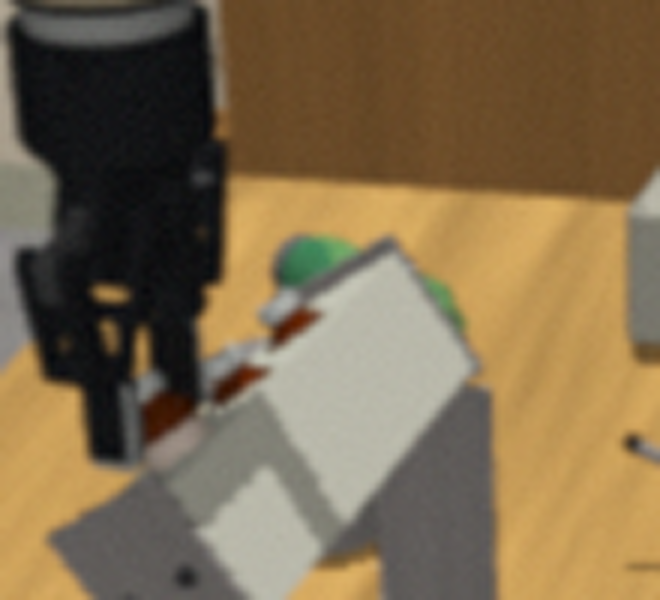

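View pics/w18.png

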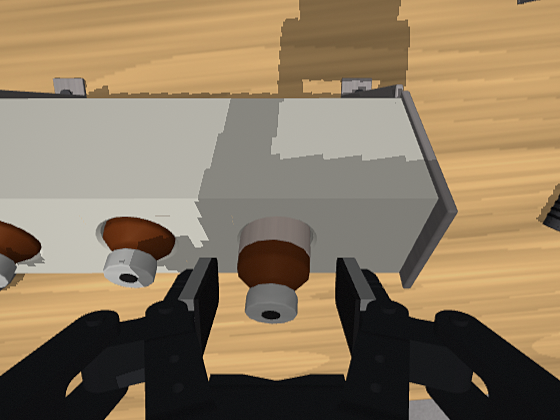

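Emit:
step_arm(
  series=[
    [[0,0,0],0],
    [[0,0,0],0],
    [[0,0,0],0],
    [[0,0,0],0],
    [[0,0,0],0],
  ],
  claw=0.0,
)

```text
time_s: 27.18
tool_pos: [683.0, 26.1, 229.5]
tcp_rot: [[-0.995, 0.098, 0.001], [0.098, 0.995, -0.0], [-0.001, -0.0, -1.0]]
ft_force: [-1.4, -0.5, 5.3]
width: 27.0
```

```bash
python3 - <<'E'
from lib import *
from station import *
s=bot.state();st(s)
I={n:vision.get_image(n) for n in ("side","wrist")}
crop(I["side"]["color"],195,110,110,100,6,"s19.png")
crop(I["wrist"]["color"],180,180,200,150,4,"w19.png")
E
```

```text
t 27.18 pos [683.   26.1 229.5] yaw 3.044 tilt [ 0.001 -0.   ] F [-1.4 -0.5  5.3] w 27.0 q [-0.11  0.32  1.57  0.    1.26 -1.58]
```

View pics/s19.png

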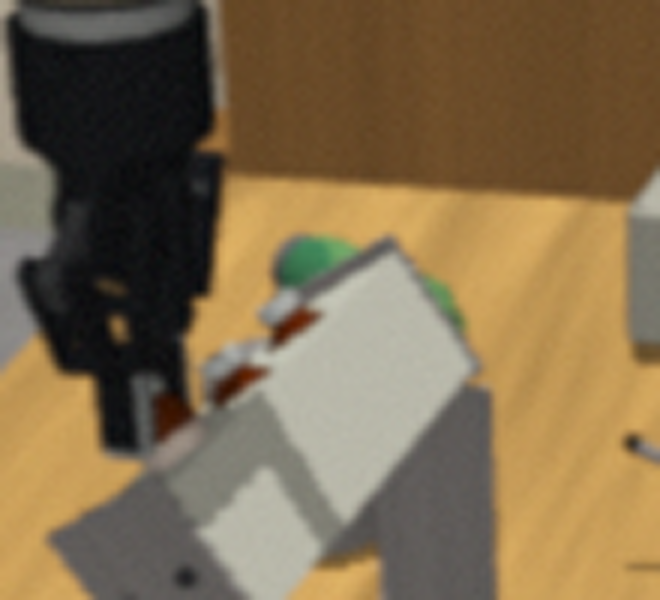

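View pics/w19.png

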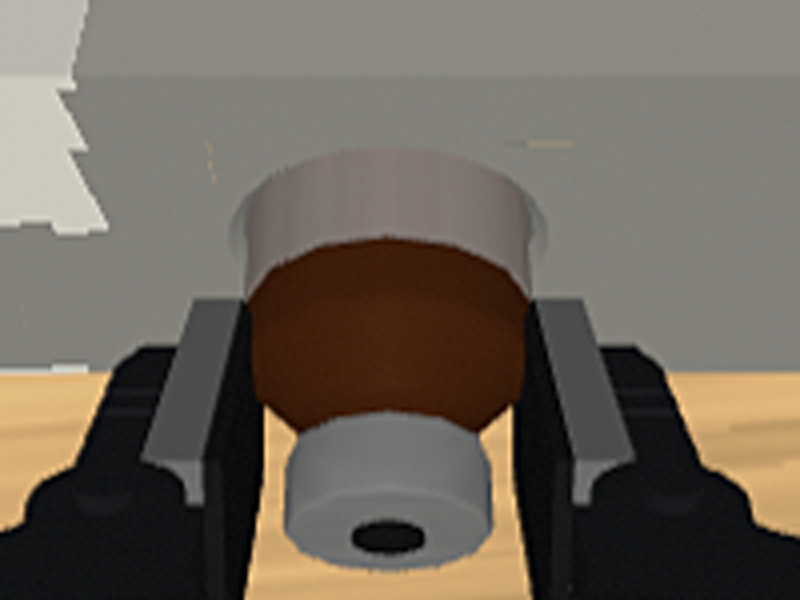

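Emit:
step_arm(
  series=[
    [[0,0,0],0],
    [[0,0,0],0],
    [[-0.001,0,-0.002],0],
    [[-0.002,0,-0.004],0],
    [[-0.002,0,-0.004],0],
  ],
  claw=0.042,
)

```text
time_s: 27.9
tool_pos: [680.4, 26.2, 223.9]
tcp_rot: [[-0.995, 0.098, -0.001], [0.098, 0.995, 0.0], [0.001, -0.0, -1.0]]
ft_force: [-0.4, -0.2, 0.1]
width: 42.2
```

Emit:
step_arm(
  series=[
    [[0,0,0],0],
    [[0,0,0],0],
    [[0,0,0],0],
    [[0,0,0],0],
    [[0,0,0],0],
  ],
  claw=0.0,
)

```text
time_s: 28.52
tool_pos: [680.6, 26.1, 224.6]
tcp_rot: [[-0.995, 0.098, -0.0], [0.098, 0.995, -0.0], [0.0, -0.0, -1.0]]
ft_force: [-1.6, 0.7, 0.1]
width: 27.6
```

```bash
python3 - <<'E'
from lib import *
from station import *
s=bot.state();st(s)
I={n:vision.get_image(n) for n in ("side","wrist")}
crop(I["side"]["color"],195,110,110,100,6,"s20.png")
crop(I["wrist"]["color"],180,180,200,150,4,"w20.png")
E
```

```text
t 28.52 pos [680.6  26.1 224.6] yaw 3.044 tilt [-0. -0.] F [-1.6  0.7  0.1] w 27.6 q [-0.11  0.32  1.58 -0.    1.25 -1.58]
```

View pics/w20.png

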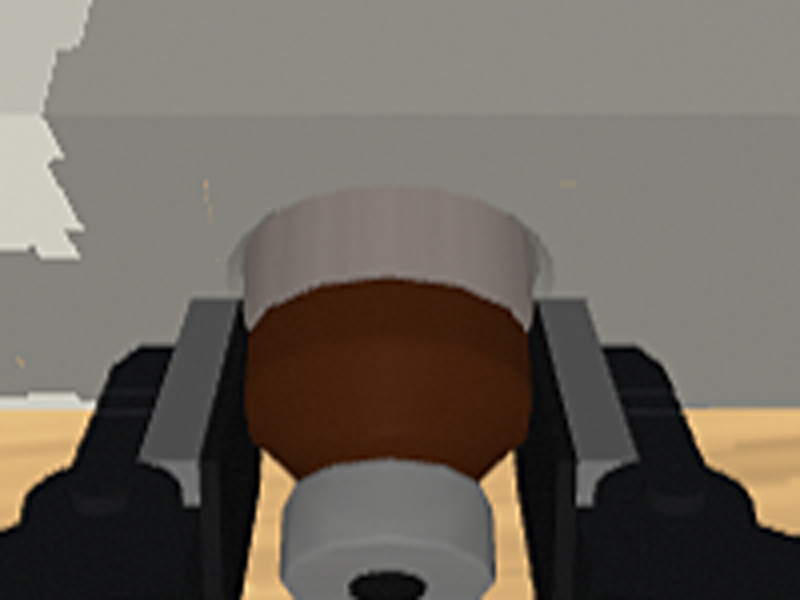

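Emit:
step_arm(
  series=[
    [[0.0017,-0.0002,0.0025],0],
    [[0.0034,-0.0003,0.0049],0],
    [[0.0051,-0.0005,0.0074],0],
    [[0.0069,-0.0007,0.0098],0],
    [[0.0069,-0.0007,0.0098],0],
  ],
)

```text
time_s: 29.25
tool_pos: [688.1, 25.4, 235.0]
tcp_rot: [[-0.995, 0.098, 0.001], [0.098, 0.995, -0.0], [-0.001, 0.0, -1.0]]
ft_force: [-2.7, 0.1, -1.1]
width: 27.6
```

```bash
python3 - <<'E'
from lib import *
from station import *
s=bot.state();st(s)
I={n:vision.get_image(n) for n in ("side","wrist")}
crop(I["side"]["color"],195,110,110,100,6,"s21.png")
crop(I["wrist"]["color"],180,180,200,150,4,"w21.png")
E
```

```text
t 29.25 pos [688.1  25.4 235. ] yaw 3.044 tilt [ 0.001 -0.   ] F [-2.7  0.1 -1.1] w 27.6 q [-0.11  0.32  1.55  0.    1.27 -1.58]
```

View pics/w21.png

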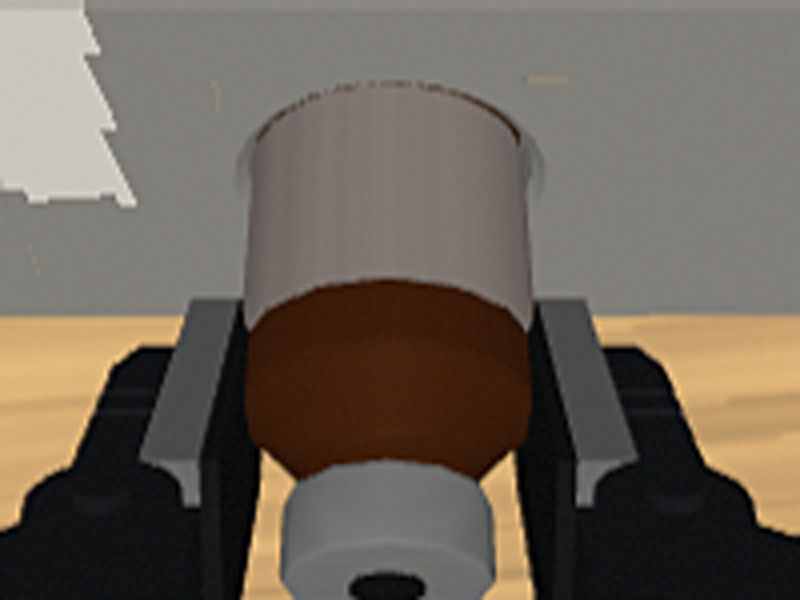

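View pics/s21.png

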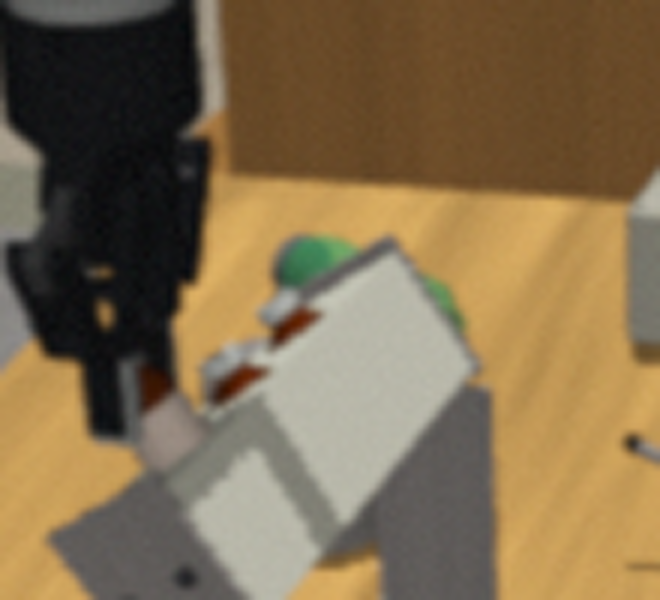

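Emit:
step_arm(
  series=[
    [[0.003,-0.0003,0.0043],0],
    [[0.0063,-0.0006,0.009],0],
    [[0.0097,-0.001,0.0139],0],
    [[0.0131,-0.0013,0.0188],0],
    [[0.0171,-0.0017,0.0246],0],
    [[0.0228,-0.0023,0.033],0],
    [[0.0285,-0.0028,0.041],0],
    [[0.0285,-0.0028,0.06],0],
    [[0.0285,-0.0028,0.08],0],
    [[0.0285,-0.0028,0.08],0],
  ],
)

```text
time_s: 30.6
tool_pos: [717.2, 22.6, 318.7]
tcp_rot: [[-0.995, 0.098, 0.006], [0.098, 0.995, -0.001], [-0.007, -0.0, -1.0]]
ft_force: [0.3, 0.7, -0.2]
width: 27.9
```

```bash
python3 - <<'E'
from lib import *
from station import *
s=bot.state();st(s)
I={n:vision.get_image(n) for n in ("side","scene","wrist")}
spots(["short_vial_mid","tray"],["side","scene","wrist"],I)
crop(I["side"]["color"],150,50,160,150,4,"s22.png")
cv2.imwrite("pics/w22.png",I["wrist"]["color"])
cv2.imwrite("pics/sc22.png",I["scene"]["color"])
E
```

```text
t 30.6 pos [717.2  22.6 318.7] yaw 3.044 tilt [ 0.006 -0.001] F [ 0.3  0.7 -0.2] w 27.9 q [-0.11  0.34  1.38 -0.    1.42 -1.58]
short_vial_mid side [([710.6, 18.8, 308.0], 0.74)]
short_vial_mid scene [([709.9, 24.4, 307.2], 0.68), ([463.4, 311.7, -6.8], 0.51)]
short_vial_mid wrist [([706.4, 21.0, 304.8], 0.63)]
tray side [([461.2, 308.0, 1.4], 0.55)]
tray scene [([462.6, 310.6, -5.4], 0.6)]
tray wrist []
```

View pics/s22.png

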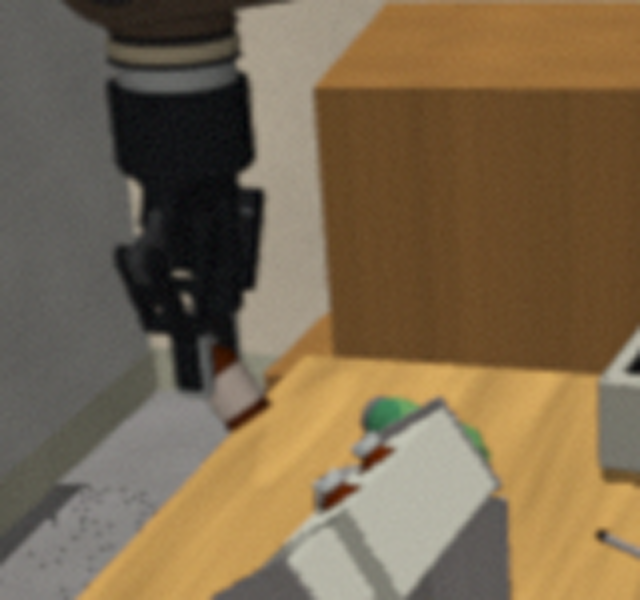

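View pics/w22.png

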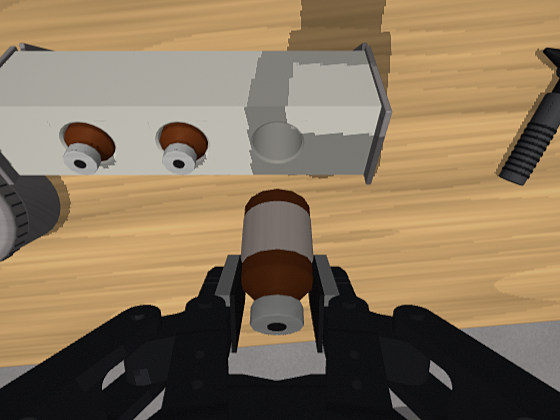

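View pics/sc22.png

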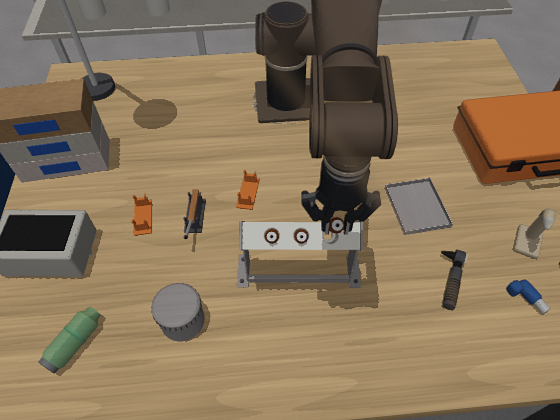

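Emit:
step_arm(
  series=[
    [[0.02,-0.001,-0.01],0],
    [[0.022,-0.001,-0.04],0],
    [[0.022,-0.001,-0.07],0],
    [[0.022,-0.001,-0.095],0],
    [[0.022,-0.001,-0.104],0],
    [[0.018,-0.001,-0.104],0],
    [[0.014,0.0,-0.104],0],
    [[0.014,0.0,-0.104],0],
  ],
)

```text
time_s: 32.05
tool_pos: [730.5, 22.7, 212.2]
tcp_rot: [[-0.995, 0.098, 0.003], [0.098, 0.995, -0.0], [-0.003, 0.0, -1.0]]
ft_force: [0.5, 0.3, -0.2]
width: 27.6
```

```bash
python3 - <<'E'
from lib import *
from station import *
s=bot.state();st(s)
I={n:vision.get_image(n) for n in ("side","wrist")}
crop(I["side"]["color"],170,110,130,110,6,"s23.png")
crop(I["wrist"]["color"],130,80,300,225,2.6,"w23.png")
E
```

```text
t 32.05 pos [730.5  22.7 212.2] yaw 3.044 tilt [ 0.003 -0.   ] F [ 0.5  0.3 -0.2] w 27.6 q [-0.11  0.43  1.45  0.    1.26 -1.58]
```

View pics/s23.png

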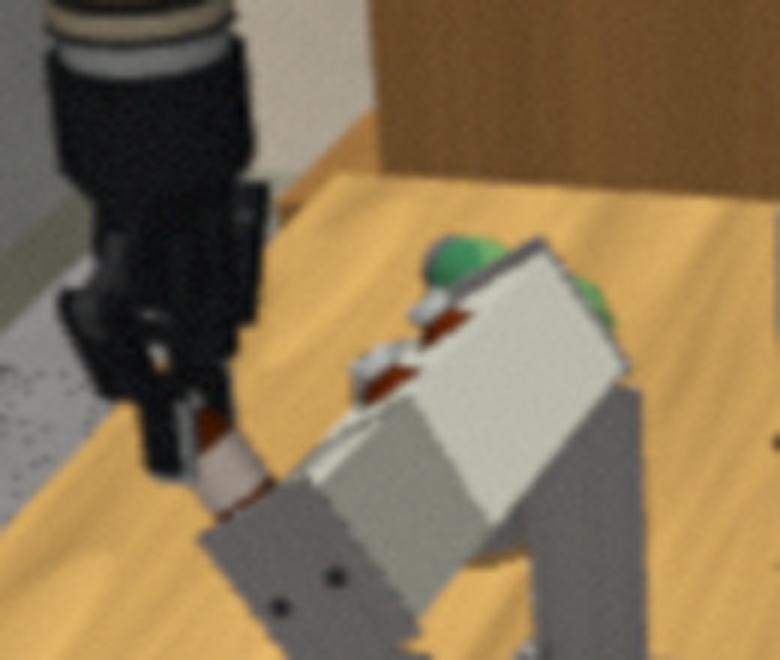

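View pics/w23.png

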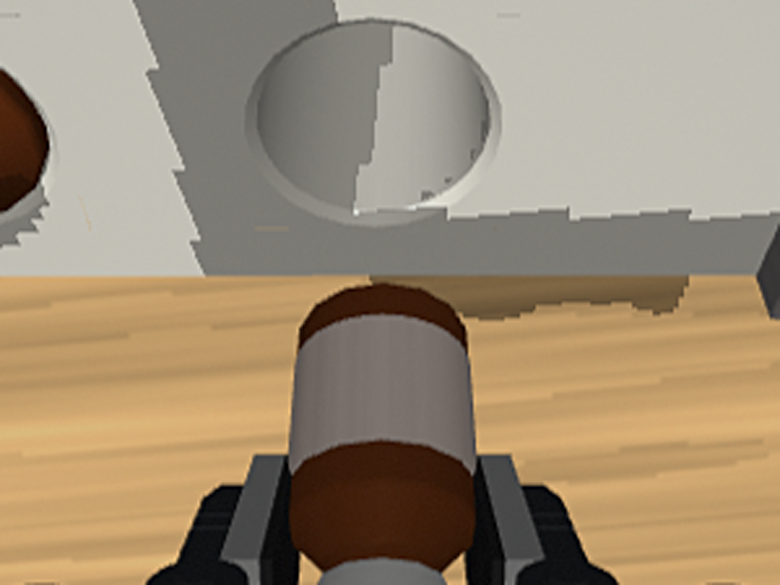

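Emit:
step_arm(
  series=[
    [[-0.004,0.0004,0],0],
    [[-0.0073,0.0007,0],0],
    [[-0.0086,0.0009,0.0026],0],
    [[-0.0102,0.001,0.0052],0],
    [[-0.0119,0.0012,0.0078],0],
    [[-0.0143,0.0014,0.0103],0],
    [[-0.0169,0.0017,0.0124],0],
    [[-0.0169,0.0017,0.0124],0],
  ],
)

```text
time_s: 33.15
tool_pos: [714.8, 24.0, 220.9]
tcp_rot: [[-0.995, 0.098, 0.005], [0.098, 0.995, -0.0], [-0.005, 0.0, -1.0]]
ft_force: [8.2, -0.4, -9.1]
width: 27.5
```

```bash
python3 - <<'E'
from lib import *
from station import *
s=bot.state();st(s)
I={n:vision.get_image(n) for n in ("side","wrist")}
crop(I["side"]["color"],170,110,130,110,6,"s24.png")
crop(I["wrist"]["color"],130,80,300,225,2.6,"w24.png")
E
```

```text
t 33.15 pos [714.8  24.  220.9] yaw 3.043 tilt [ 0.005 -0.   ] F [ 8.2 -0.4 -9.1] w 27.5 q [-0.11  0.39  1.49  0.    1.26 -1.58]
```

View pics/s24.png

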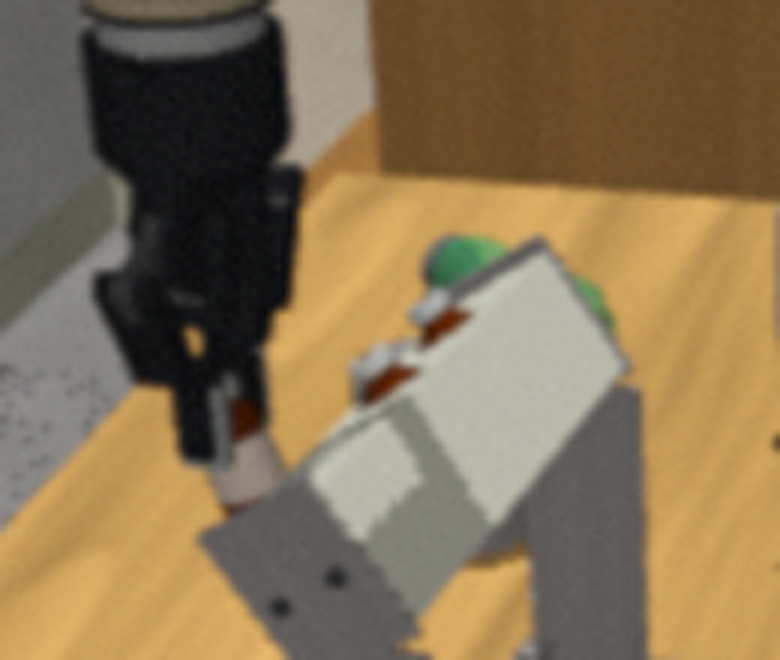

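View pics/w24.png

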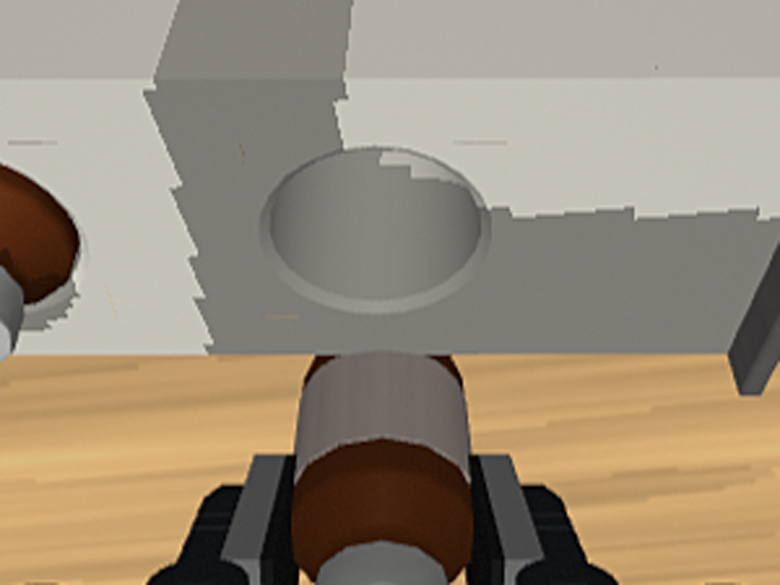

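Emit:
step_arm(
  series=[
    [[-0.002,0.0002,0.001],0],
    [[-0.004,0.0004,0.002],0],
    [[-0.006,0.0006,0.003],0],
    [[-0.008,0.0008,0.004],0],
    [[-0.008,0.0008,0.004],0],
  ],
)

```text
time_s: 33.88
tool_pos: [707.6, 24.5, 226.4]
tcp_rot: [[-0.995, 0.098, 0.008], [0.098, 0.995, -0.001], [-0.008, -0.0, -1.0]]
ft_force: [7.9, -1.5, -5.9]
width: 27.7
```

```bash
python3 - <<'E'
from lib import *
from station import *
s=bot.state();st(s)
I={n:vision.get_image(n) for n in ("side","wrist")}
crop(I["side"]["color"],170,110,130,110,6,"s25.png")
crop(I["wrist"]["color"],130,80,300,225,2.6,"w25.png")
E
```

```text
t 33.88 pos [707.6  24.5 226.4] yaw 3.043 tilt [ 0.008 -0.001] F [ 7.9 -1.5 -5.9] w 27.7 q [-0.11  0.37  1.51 -0.    1.26 -1.58]
```

View pics/s25.png

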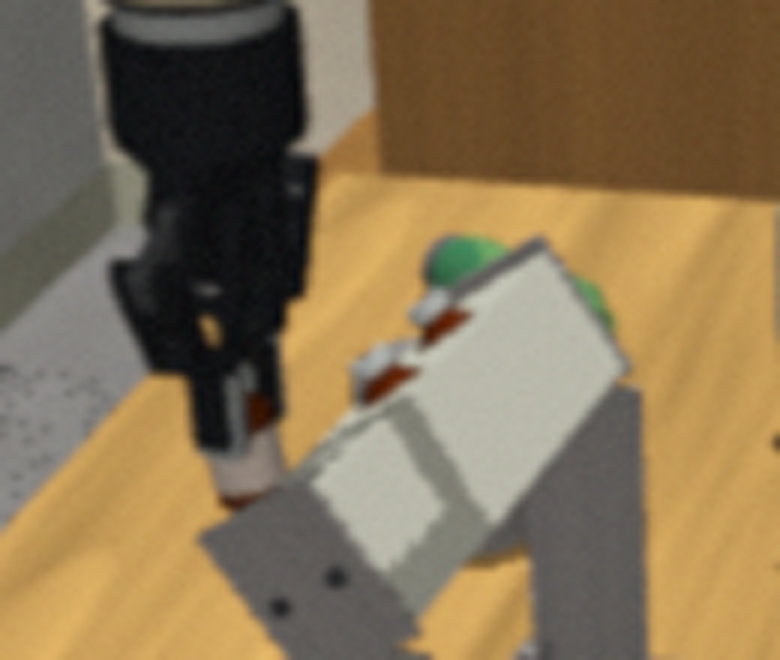

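View pics/w25.png

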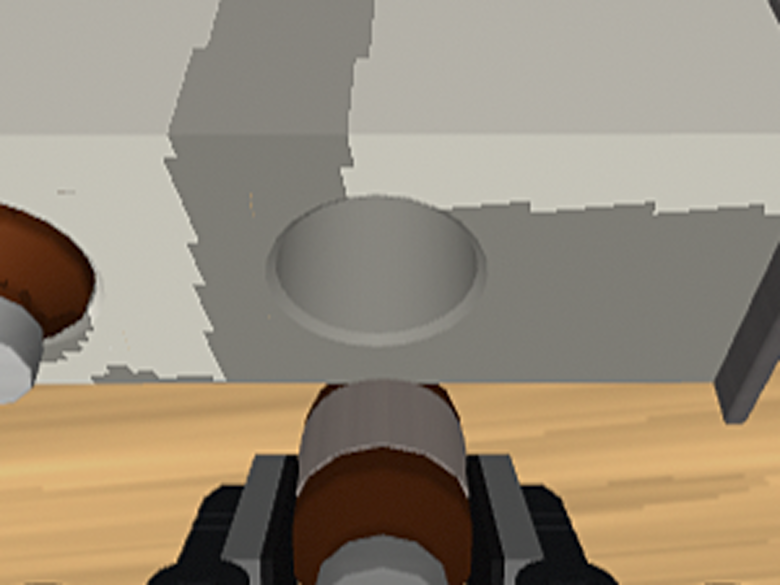

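Emit:
step_arm(
  series=[
    [[-0.0015,0.0002,0.0005],0],
    [[-0.003,0.0003,0.001],0],
    [[-0.0045,0.0005,0.0015],0],
    [[-0.0045,0.0005,0.0015],0],
    [[0.005,0.0005,0.0015],0],
    [[0.025,-0.0016,0.03],0],
    [[0.025,-0.0016,0.07],0],
    [[0.025,-0.0016,0.09],0],
    [[0.025,-0.0016,0.09],0],
  ],
)

```text
time_s: 35.1
tool_pos: [730.7, 23.6, 319.5]
tcp_rot: [[-0.995, 0.097, 0.004], [0.097, 0.995, -0.0], [-0.004, -0.0, -1.0]]
ft_force: [-0.2, -0.3, -1.6]
width: 27.4
```

```bash
python3 - <<'E'
from lib import *
from station import *
s=bot.state();st(s)
I={n:vision.get_image(n) for n in ("side","scene","wrist")}
spots(["short_vial_mid"],["side","scene","wrist"],I)
crop(I["side"]["color"],150,70,110,100,6,"s26.png")
crop(I["scene"]["color"],280,170,110,100,6,"sc26.png")
crop(I["wrist"]["color"],130,80,300,225,2.6,"w26.png")
C=pickle.load(open("cal.pkl","rb"));K,M=C["scene"]
U=[(386,187),(432,179),(452,225),(407,233)]
P=[onplane(u,M,np.array(K),16) for u in U]
print(np.round(P,0).tolist(), np.mean(P,0))
E
```

```text
t 35.1 pos [730.7  23.6 319.5] yaw 3.044 tilt [ 0.004 -0.   ] F [-0.2 -0.3 -1.6] w 27.4 q [-0.11  0.37  1.34 -0.    1.43 -1.58]
short_vial_mid side [([732.7, 19.9, 302.4], 0.72)]
short_vial_mid scene [([732.3, 24.2, 305.3], 0.78), ([729.1, -306.5, 46.0], 0.4)]
short_vial_mid wrist [([710.3, 330.4, 16.5], 0.41)]
[[398.0, 239.0, 16.0], [382.0, 372.0, 16.0], [539.0, 380.0, 16.0], [552.0, 259.0, 16.0]] [467.73221408 312.61943443  16.        ]
```

View pics/s26.png

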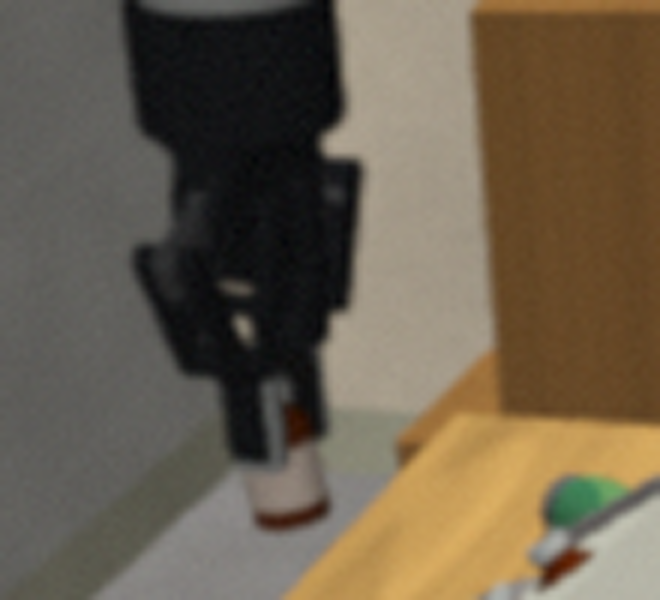

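View pics/w26.png

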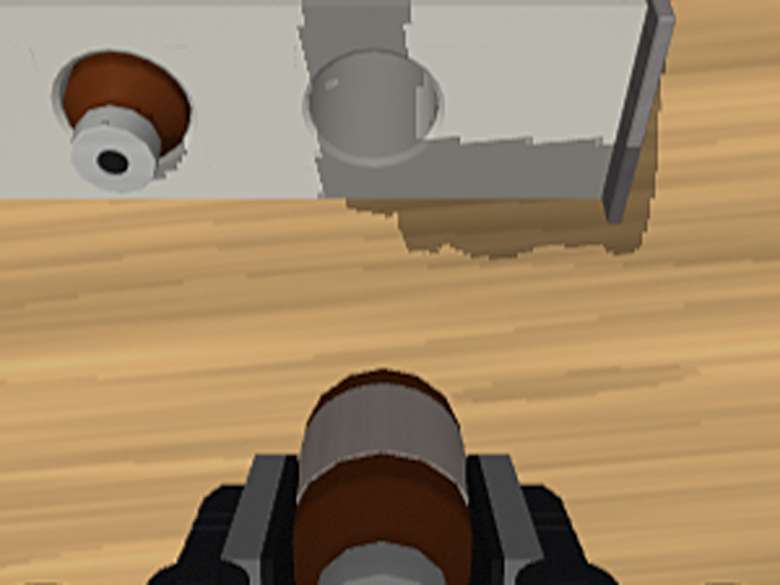

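Emit:
step_arm(
  series=[
    [[-0.015,0.015,0],0],
    [[-0.04,0.043,0],0],
    [[-0.07,0.075,-0.01],0],
    [[-0.1,0.107,-0.03],0],
    [[-0.13,0.14,-0.06],0],
    [[-0.16,0.172,-0.09],0],
    [[-0.19,0.204,-0.12],0],
    [[-0.22,0.236,-0.15],0],
    [[-0.245,0.263,-0.18],0],
    [[-0.26,0.28,-0.205],0],
    [[-0.267,0.287,-0.22],0],
    [[-0.267,0.287,-0.22],0],
  ],
)

```text
time_s: 36.9
tool_pos: [462.2, 310.2, 95.3]
tcp_rot: [[-0.995, 0.097, -0.003], [0.097, 0.995, -0.002], [0.003, -0.002, -1.0]]
ft_force: [0.3, -0.2, -0.6]
width: 27.6
```

```bash
python3 - <<'E'
from lib import *
from station import *
s=bot.state();st(s)
I={n:vision.get_image(n) for n in ("side","scene","wrist")}
spots(["short_vial_mid","tray"],["side","scene","wrist"],I)
crop(I["side"]["color"],190,200,160,150,5,"s27.png")
cv2.imwrite("pics/w27.png",I["wrist"]["color"])
E
```

```text
t 36.9 pos [462.2 310.2  95.3] yaw 3.045 tilt [-0.003 -0.002] F [ 0.3 -0.2 -0.6] w 27.6 q [ 0.41  0.2   1.97 -0.    0.97 -1.06]
short_vial_mid side [([466.8, 310.0, 79.3], 0.44)]
short_vial_mid scene []
short_vial_mid wrist [([464.8, 308.5, 83.5], 0.76)]
tray side [([461.0, 312.0, -3.6], 0.88), ([652.1, -26.5, 195.2], 0.43)]
tray scene [([461.9, 314.1, -6.9], 0.86)]
tray wrist [([459.1, 313.5, -2.9], 0.59)]
```

View pics/s27.png

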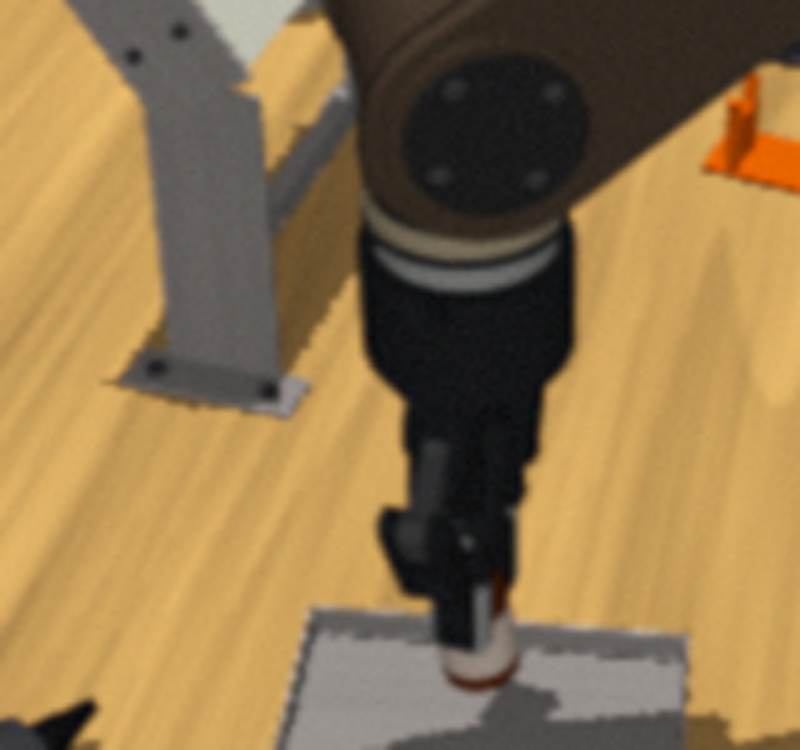

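View pics/w27.png

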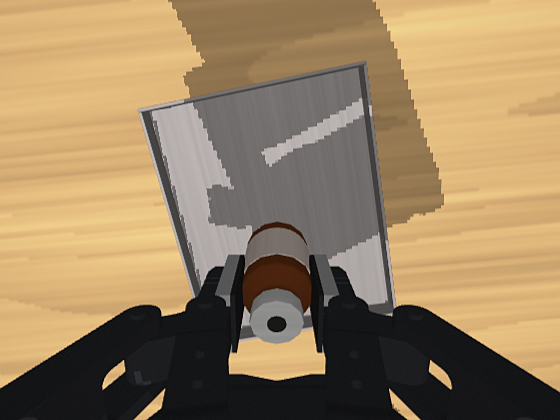

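Emit:
step_arm(
  series=[
    [[0,0,-0.012],0],
    [[0,0,-0.027],0],
    [[0,0,-0.04],0],
    [[0,0,-0.046],0],
    [[0,0,-0.049],0],
    [[0,0,-0.051],0],
    [[0,0,-0.051],0],
  ],
)

```text
time_s: 38.22
tool_pos: [463.4, 310.6, 46.0]
tcp_rot: [[-0.995, 0.098, 0.001], [0.098, 0.995, 0.0], [-0.0, 0.0, -1.0]]
ft_force: [0.3, -0.6, 0.3]
width: 27.6
```

Emit:
step_arm(
  series=[
    [[0,0,-0.001],0],
    [[0,0,-0.002],0],
    [[0,0,-0.002],0],
  ],
)

```text
time_s: 38.6
tool_pos: [463.2, 310.5, 43.7]
tcp_rot: [[-0.995, 0.098, 0.0], [0.098, 0.995, 0.0], [-0.0, 0.0, -1.0]]
ft_force: [0.5, -0.0, -1.1]
width: 27.3
```

Emit:
step_arm(
  series=[
    [[0,0,-0.001],0],
    [[0,0,-0.002],0],
    [[0,0,-0.002],0],
  ],
)

```text
time_s: 38.98
tool_pos: [463.5, 310.6, 43.2]
tcp_rot: [[-0.995, 0.097, -0.0], [0.097, 0.995, -0.0], [0.0, -0.0, -1.0]]
ft_force: [-3.0, -1.6, 7.9]
width: 27.6
```

Emit:
step_arm(
  series=[
    [[0,0,-0.002],0],
    [[0,0,-0.004],0],
    [[0,0,-0.004],0],
  ],
)

```text
time_s: 39.35
tool_pos: [464.3, 310.8, 42.9]
tcp_rot: [[-0.995, 0.097, -0.001], [0.097, 0.995, -0.002], [0.001, -0.002, -1.0]]
ft_force: [-9.8, -6.0, 26.9]
width: 27.9
```

```bash
python3 - <<'E'
from lib import *
from station import *
s=bot.state();st(s)
I={n:vision.get_image(n) for n in ("side","wrist")}
crop(I["side"]["color"],250,280,80,75,8,"s28.png")
crop(I["wrist"]["color"],130,150,300,225,2.6,"w28.png")
E
```

```text
t 39.35 pos [464.3 310.8  42.9] yaw 3.045 tilt [-0.001 -0.002] F [-9.8 -6.  26.9] w 27.9 q [ 0.41  0.29  1.98 -0.    0.87 -1.06]
```

View pics/s28.png

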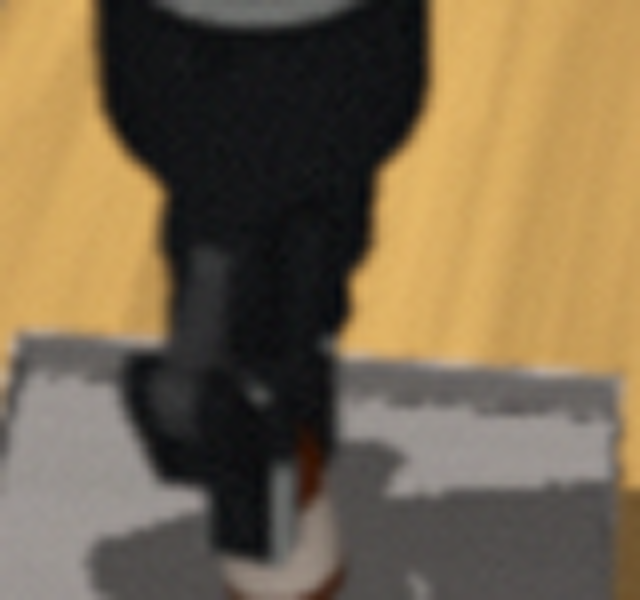

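View pics/w28.png

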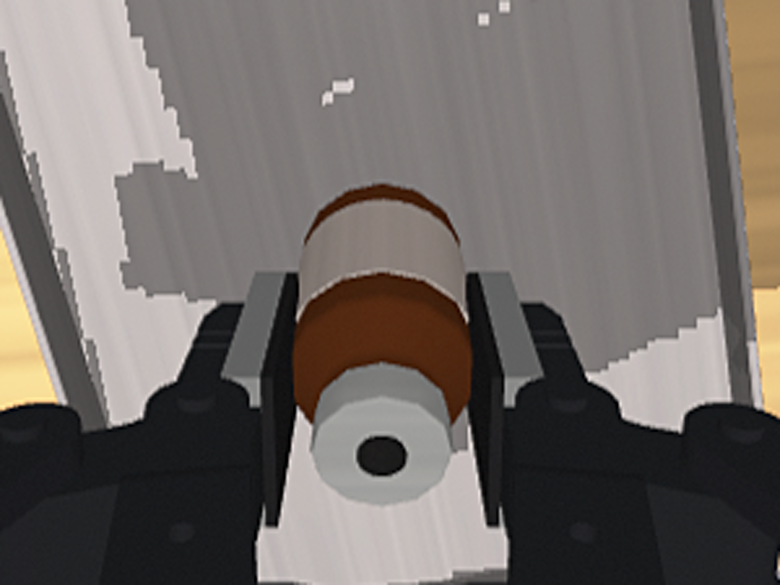

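Emit:
step_arm(
  series=[
    [[0,0,0.003],0],
    [[0,0,0.005],0],
    [[0,0,0.005],0],
  ],
)

```text
time_s: 39.83
tool_pos: [463.5, 310.7, 43.2]
tcp_rot: [[-0.995, 0.098, 0.001], [0.098, 0.995, 0.0], [-0.001, 0.0, -1.0]]
ft_force: [-1.3, -0.2, 4.2]
width: 27.5
```

Emit:
step_arm(
  series=[
    [[0,0,0],0],
    [[0,0,0],0],
    [[0,0,0],0],
    [[0,0,0],0],
  ],
  claw=0.045,
)

```text
time_s: 40.33
tool_pos: [463.2, 310.5, 42.5]
tcp_rot: [[-0.995, 0.098, -0.0], [0.098, 0.995, -0.0], [0.0, -0.0, -1.0]]
ft_force: [-0.2, 1.1, 0.5]
width: 44.8
```

```bash
python3 - <<'E'
from lib import *
from station import *
s=bot.state();st(s)
I={n:vision.get_image(n) for n in ("side","wrist")}
crop(I["wrist"]["color"],130,150,300,225,2.6,"w29.png")
crop(I["side"]["color"],240,280,100,90,6,"s29.png")
E
```

```text
t 40.33 pos [463.2 310.5  42.5] yaw 3.044 tilt [-0. -0.] F [-0.2  1.1  0.5] w 44.8 q [ 0.41  0.29  1.99  0.    0.86 -1.06]
```

View pics/w29.png

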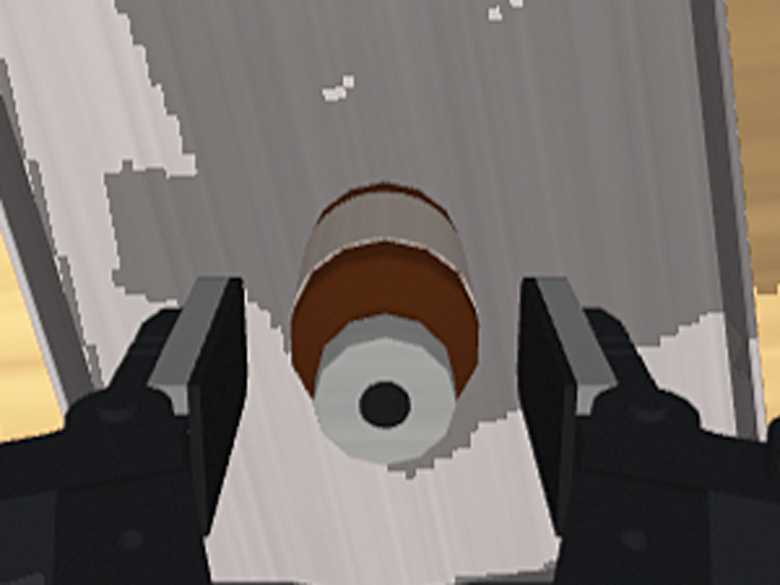

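Emit:
step_arm(
  series=[
    [[0,0,0.01],0],
    [[0,0,0.03],0],
    [[0,0,0.07],0],
    [[0,0,0.11],0],
    [[0,0,0.16],0],
    [[-0.03,-0.05,0.2],0],
    [[-0.03,-0.1,0.2],0],
    [[-0.03,-0.15,0.2],0],
    [[-0.03,-0.17,0.2],0],
    [[-0.03,-0.17,0.2],0],
  ],
)

```text
time_s: 41.68
tool_pos: [433.5, 139.6, 244.5]
tcp_rot: [[-0.995, 0.1, 0.003], [0.1, 0.995, 0.0], [-0.003, 0.001, -1.0]]
ft_force: [1.7, 0.5, -0.4]
width: 45.0
```

```bash
python3 - <<'E'
from lib import *
from station import *
s=bot.state();st(s)
I={n:vision.get_image(n) for n in ("side","scene")}
spots(["short_vial_mid","tray","rod_grip","rod_tip","rest_seat","canister_mid","otoscope_mid"],["side","scene"],I)
crop(I["side"]["color"],220,290,130,110,6,"s30.png")
cv2.imwrite("pics/sc30.png",cv2.resize(I["scene"]["color"],(800,600)))
E
```

```text
t 41.67 pos [433.5 139.6 244.5] yaw 3.041 tilt [0.003 0.   ] F [ 1.7  0.5 -0.4] w 45.0 q [ 0.09 -0.22  2.1   0.    1.26 -1.38]
short_vial_mid side [([464.0, 308.0, 27.1], 0.88)]
short_vial_mid scene [([461.6, 311.1, 30.3], 0.79)]
tray side [([457.6, 310.5, -2.8], 0.82)]
tray scene [([462.8, 312.3, -5.8], 0.84), ([434.2, -280.0, 38.9], 0.3)]
rod_grip side [([430.6, -280.2, 40.2], 0.58)]
rod_grip scene [([429.2, -280.3, 40.7], 0.57)]
rod_tip side []
rod_tip scene [([727.9, -306.7, 46.7], 0.73), ([547.7, -293.2, 65.6], 0.53)]
rest_seat side [([370.3, -142.3, 37.3], 0.69), ([433.1, -279.7, 38.0], 0.51), ([432.6, -423.5, 38.3], 0.49), ([460.0, 308.9, -3.1], 0.32)]
rest_seat scene [([435.3, -282.0, 40.3], 0.94), ([428.3, -426.0, 38.3], 0.81), ([369.0, -141.3, 45.2], 0.64), ([626.5, -29.6, -1.5], 0.28)]
canister_mid side []
canister_mid scene [([728.6, -307.4, 43.9], 0.56)]
otoscope_mid side [([707.1, 329.6, 17.3], 0.61)]
otoscope_mid scene [([707.3, 333.7, 17.1], 0.88)]
```

View pics/s30.png

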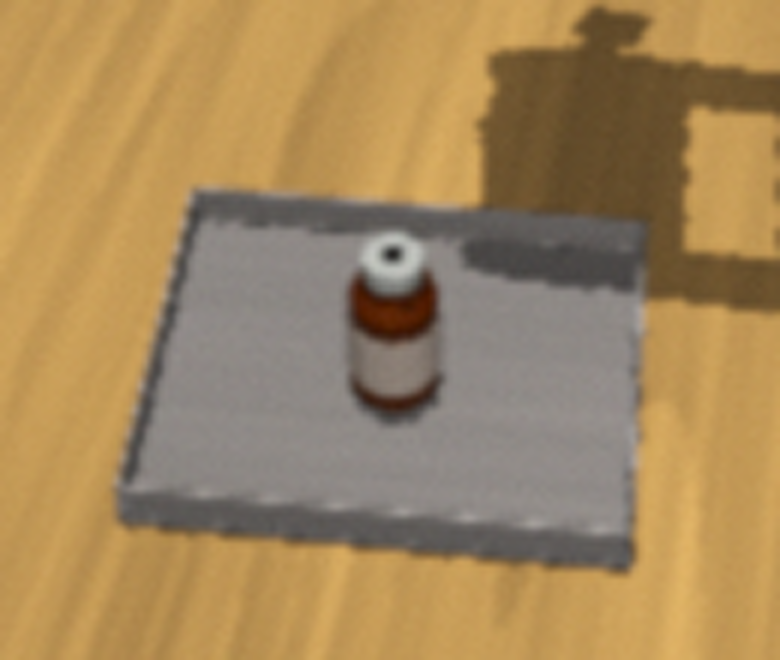

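View pics/sc30.png

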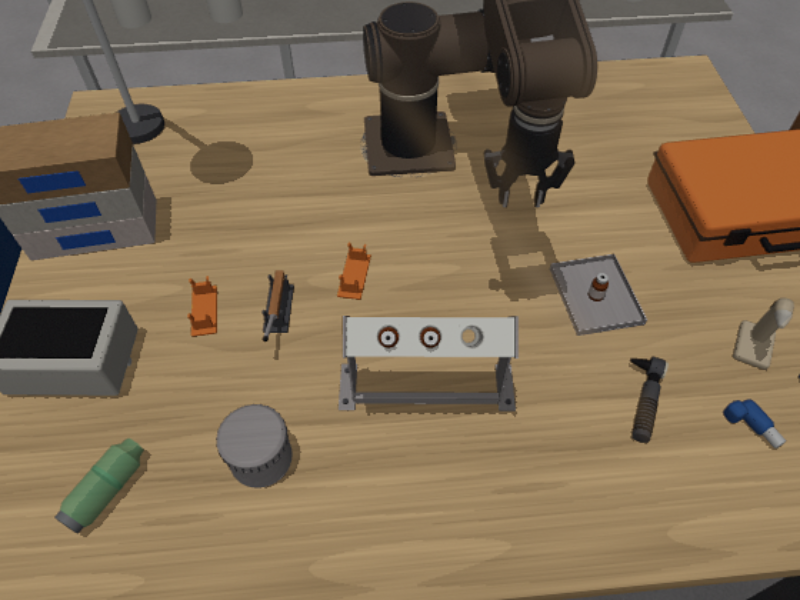

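The vial stands upright mid-tray (about (600,288) in the enlarged scene view). The rod lies in its dark rest (about (277,305)), and the tall vials, canister and otoscope look unmoved.

```bash
python3 -c "
from station import bot
print(bot.job_done())"
```

```text
the job is handed in; nothing more can be done
None
```

The job is done and handed in at about 42 s of the 72 s; no verdict was reported.

**What I did:**
- **Rod:** I took it from the dark rest, not the orange look-alikes. The tool can only turn about the vertical, so I tilted the rod about 23° in the grip against the block's back face.
- **Poke:** I raised the vial in the +y pocket until about 32 mm of it stood clear of the face. I then levelled the rod against its rest and laid it back.
- **Vial:** My first grip was on the shoulder, so I re-gripped lower on the body before drawing it out. I turned it upright in the jaws against the block's front edge, pressed it flat on the tray floor with up to 27 N, and let go.

**Last checks:**
- **Vial:** it stands upright mid-tray at about (463, 310, 28) mm, within a few mm of the tray centre.
- **Rod:** its handle lies about 5 mm from the seat point. It looks level and aligned with the rest; I did not measure its angle there.
- **Otoscope and canister:** both are within the networks' 4 mm error of where they started. The side camera never detected the canister, so that rests on the scene camera alone.
- **Tall vials:** they look unmoved in the picture; I did not measure them separately after the last move.

The networks sometimes gave wrong hits, for example rod_tip on the canister in the last look. I threw those out by comparing them with the pictures.

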